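# Wedge the carving board level

### The job

Pick up the loose wooden wedge and slide it, thin end first and flat on the steel runner plate, straight in under the middle of the carving board's low free edge, until the board has come up level against its two hooks and is wedged snug there: a firm push of about 20 N once it meets the hooks, not jammed much harder. Lift the board with the wedge alone, not with the gripper, and let go, leaving the wedge flat on the plate and still snug; leave the mallet, the chisel and the stone offcut where they are.

Things in the scene. Friction and masses are not known exactly. Their poses are not given: they have to be found in the camera images.
- stand: Carving stand fixed to the bench: low wooden rails, rear crosspiece, two dark steel posts with hooks at the free edge's corners (y = 90 to 100 mm either side, 70 mm high). Origin on the bench right below the middle of the board's free edge; +x points level from the free edge to the hinge, the way the wedge goes in; z up.
- lane (a point): Point of the stand at bench height, x = -100 mm, on the middle line of a steel runner plate let into the bench: 90 mm wide (stand's y), from x = -200 to +100 mm of the stand. The plate's top is level but stands anywhere from 3 to 11 mm above the bench (not measured). Axes as the stand's.
- board: Grey board 200 x 170 x 18 mm, about 1 kg with the rough stone on it (50 mm high). Origin on the hinge, at the underside, 200 mm along the stand's x, 38 mm up; x from free edge to hinge, z normal to it. At first the free edge hangs 15 mm low (0.075 rad) on pads; level is its upper stop, where the hooks hold it rigidly: underside 38 mm, top 56 mm, bubble level to 72 mm over the bench.
- edge (a point): Middle of the board's free edge, at the underside (edge rounded, 6 mm radius): about 23 mm over the bench at the start, 38 mm when level.
- wedge: Loose wooden wedge 180 x 40 mm, about 0.16 kg, waxed (friction 0.3 to 0.4 on plate and board edge: it stays where pushed). Origin at the underside's centre; +x to the thin end, z up. From the thin end (4 mm thick, x = +90) it rises 1 in 4 to 40 mm at x = -54; from there to x = -90 a plain heel 36 long, 40 wide, 40 high, to be gripped across its width (y).
- wedge_tip (a point): Middle of the wedge's thin end, at the underside.
- wedge_heel (a point): Centre of the wedge's heel, 20 mm above the underside. Fingers that hold the heel may carry part of the load: what counts is how snug it sits once let go. The upright end face 18 mm behind this point (40 x 40 mm) can be pushed with shut fingers.
- mallet: Bystander: wooden mallet lying on the bench, head 60 x 110 x 70 mm, handle 190 mm along its +y. Origin under the head's centre.
- chisel: Bystander: flat steel stone chisel lying along its x, about 185 x 22 x 16 mm. Origin under its middle.
- offcut: Bystander: small stone offcut, about 60 x 50 x 33 mm. Origin under its middle.
Not all that is in view belongs to the job. What is shaped like the wedge but green or turquoise is not meant.

How it is judged (in metres and radians):
On the way:
1. the wedge's thin end is under the middle of the free edge, the wedge lying flat, the board still down (x of wedge_tip in the frame of stand above 0.005 m and y of wedge_tip in the frame of stand between -0.03 and 0.03 m and height (world z) of wedge_tip below 0.02 m and angle between wedge's own z axis and vertical below 0.1 rad and angle between board's own z axis and vertical above 0.055 rad), for 0.1 s.
At the end, for the whole second after the job is handed in: Board level within 0.015 rad, against its hooks; wedge released, at rest, flat (0.06 rad), thin end over 60 mm in under the edge, within 30 mm of the middle and 0.2 rad of straight, bearing on the board with 10 to 35 N (the board's weight alone gives at most 7 N) (angle between board's own z axis and vertical below 0.015 rad and contact force between wedge and board between 10 and 35 N and x of wedge_tip in the frame of stand above 0.06 m and y of wedge in the frame of stand between -0.03 and 0.03 m and angle between the x axis of wedge and the x axis of stand, either way round below 0.2 rad and angle between wedge's own z axis and vertical below 0.06 rad and linear speed of wedge below 0.01 m/s); the robot touches nothing.
It fails at once if the wedge is jammed: it bears on the board with more than 35 N (contact force between wedge and board above 35 N).
It fails at once if the gripper or arm pushes on the board (over 6 N) (contact force between any of the fingers, the arm and board above 6 N).
It fails at once if a bystander is moved by more than 30 mm (distance of any of mallet, chisel, offcut from where it was at the start of the episode above 0.03 m).
It also fails if it takes over 64 s, if anything falls off the work surface, if the arm or the gripper's body presses on something with over 40 N, if the wrist force passes 120 N, or if a joint passes its speed limit or range.

### The arm

A 6-joint arm with a two-finger parallel gripper is mounted at the origin on the work surface. World frame = base frame: x ahead of the robot, y to its left, z up, the work surface at z = 0. Lengths are in m, angles in degrees, forces in N, time in s.
With the tool pointing down it reaches from about 0.4 to 0.825 m from the base axis. Payload 7 kg.
Tool frame: the origin (TCP) lies on the centre line of the jaws, within the pads' length; the fingertips stand r.nose_length ahead of it and the grasp point (between the pads) lies 2 mm behind it (r.nose_length is the distance from the TCP to the fingertips, in m); z points along the fingers, y is the direction in which the jaws open and shut (so a half turn about z gives the same grasp; the last joint's range is limited). The gripper opens to 88 mm and grips with 3 to 60 N. Pads are 19 mm wide; open, the fingers measure 130 mm over their backs; the gripper's body (78 mm by 193 mm) begins 47 mm behind the grasp point.
Start: joints at [16.507, 20.546, 0.682, 0, -70.136, -16.507], TCP at [0.675, -0, 0.21] pointing down, gripper open.
Joint ranges: [-176.03, 176.03], [-82.01, 121.73], [-58.28, 71.71], [-173.87, 95.51], [-174.79, -0.11], [-173.66, 173.66]. Speed limits (degrees/s): [136.94, 136.94, 172.46, 180, 180, 180].

### API

Orientations are given as [roll, pitch, yaw] about the fixed x, y, z axes, in that order (R = Rz(yaw) Ry(pitch) Rx(roll)).
In Python, from plant import r gives the robot as it stands.
- The arm moves only by the tool apply_moves, never from a script. Its argument "targets" is a list of rows, each a list of 3 entries, a list of its own where there are three numbers: the shift along the tool's x, y, z scaled (see below), then the turn, a rotation vector about the tool's x, y, z scaled (see below), then the finger opening in mm, from 0 to 87.6. A call has 1 to 5 rows; each row shifts and turns the pose as measured when the row begins, along the tool's axes as they then stand; what a row does not reach is not made up. The controller multiplies each number of a shift by 0.04 m and each number of a turn by 8 degrees. A row lasts 1/10 s, in which the tool goes at most 50 mm and 8.59 degrees, less where a joint would pass 70% of its speed; a pose out of reach is approached as far as the arm can. A call with a number of a shift or a turn outside -1 to 1 is refused whole. A call with a gripper value outside its range is refused whole. The fingers move at their own pace and stop on an object; "squeeze" is the grip in N (left out, the last holds). Time passes only in rows, so rows that do not move let the fingers close. It gives the time, the measured TCP pose, the force and the opening at its end, in the units of the state.
- r.get_state(): the state, without advancing time (a new reading comes with each control period).
- r.capture(name): name is "scene" or "side" or "wrist"; returns a dict with "img" (400x640x3 uint8, blue, green, red), "z_map" (400x640 float32, m along the optical axis (not along the pixel's ray), 0 where there is no reading), "fx", "fy", "cx", "cy" (pixels), "camera_from_world" (4x4, takes a point from world to camera coordinates); the wrist camera has in their place "mount" (4x4, takes a point from camera to tool coordinates, whose origin is the TCP and whose axes are the flange's). Camera axes: x right, y up, looking along -z (the intrinsics and any distortion apply to the point x, -y, -z); pixel columns grow to the right and rows downward; lengths in m; the calibration is good to about 2 mm. The wrist camera is an equidistant fisheye: a pixel r from the principal point sees the ray r / f radians off the axis. A picture is of the moment at which its call begins: read the wrist's pose just before it.
- r.close_job(): hands the job in, once; it reports no verdict.
The state is a dict: "time_s": time; "joints": joint angles; "qd": joint speeds; "joint_torque": joint torques, N m; "tcp_pos": TCP position; "eef_rot": TCP orientation; "contact_force": force on the tool from outside, world axes, zero at the start; "moment": the same for the moment, N m; "gripper_width": finger opening in m.
Only numpy, scipy, OpenCV 4.12 (cv2) and the standard library are available. Lean on these libraries where they do the work, as an engineer would, in place of code of your own. Each camera call takes 0.05 s, during which the arm holds its last target.

## Working session

There is one attempt and no reset: what is moved stays moved. The work goes in short steps, Python scripts to look and compute and a tool call to move; the robot and the scene stay as the last step left them, time stands still between calls to the robot, and variables do not carry over. Pictures are saved under pics/ and viewed, and the job is handed in when it is done.

Besides the shell and the picture viewer there is one more tool, called after "Call:" as name(argument=value, ...), one argument or row to a line, values as JSON. apply_moves: Moves the arm, as the interface text tells. Its arguments: {"type":"object","properties":{"targets":{"type":"array","items":{"type":"array"}},"squeeze":{"type":"number"}},"required":["targets"]}

```bash
ls; mkdir -p pics
python3 - <<'E'
from plant import r
import cv2,numpy as np
s=r.get_state();print(s,r.nose_length)
for n in ["scene","side"]:
    c=r.capture(n);cv2.imwrite(f"pics/{n}0.png",c["img"]);np.savez(f"{n}0.npz",**{k:v for k,v in c.items()})
    print(n,c["fx"],c["fy"],c["cx"],c["cy"],c["camera_from_world"],c.keys())
E
```

```text
pics
{'time_s': 0.0, 'joints': array([ 1.65058433e+01,  2.05913818e+01,  6.34073340e-01, -2.01454323e-02,
       -7.01353921e+01, -1.65069140e+01]), 'qd': array([ 0.07243716,  0.01001   , -0.02885544, -0.07392831,  0.01704467,
        0.00023956]), 'joint_torque': array([-8.00930356e-04, -5.82726967e+01,  2.93058443e+01,  6.99745238e+00,
        6.93249181e-03, -2.06530804e-04]), 'tcp_pos': array([ 6.74487325e-01, -4.03462924e-05,  2.08725505e-01]), 'eef_rot': array([ 1.79905739e+02, -8.18419884e-03, -9.00079247e+01]), 'contact_force': array([ 0.40346008, -0.40444167,  0.52264809]), 'moment': array([-0.03616203,  0.01122114, -0.01214006]), 'gripper_width': 0.08768575885124733} 0.017
scene 461.0062294847109 461.0062294847109 323.4420499697371 196.08734276973934 [[-0.55605137  0.83109095  0.00973148  0.48717537]
 [-0.49260651 -0.33896955  0.8015226   0.16376611]
 [ 0.66943686  0.44089394  0.5978853  -1.69077659]
 [ 0.          0.          0.          1.        ]] dict_keys(['img', 'z_map', 'fx', 'fy', 'cx', 'cy', 'camera_from_world'])
side 376.0631958681574 376.0631958681574 321.08585773736155 204.25742179165172 [[ 0.99972578 -0.02051842 -0.01128558 -0.55749966]
 [ 0.0200574   0.50155211  0.8648949   0.03325145]
 [-0.01208598 -0.86488408  0.50182612 -1.49308904]
 [ 0.          0.          0.          1.        ]] dict_keys(['img', 'z_map', 'fx', 'fy', 'cx', 'cy', 'camera_from_world'])
```

View pics/scene0.png

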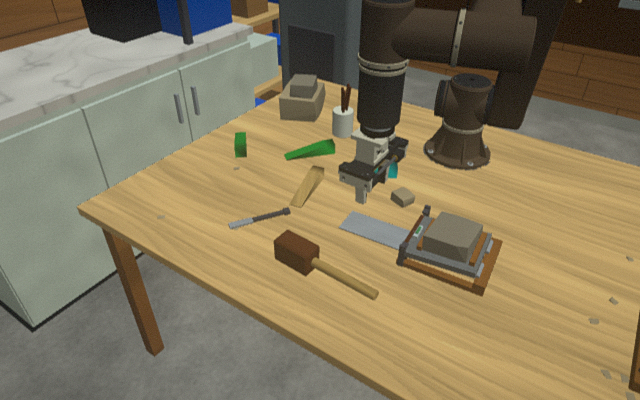

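View pics/side0.png

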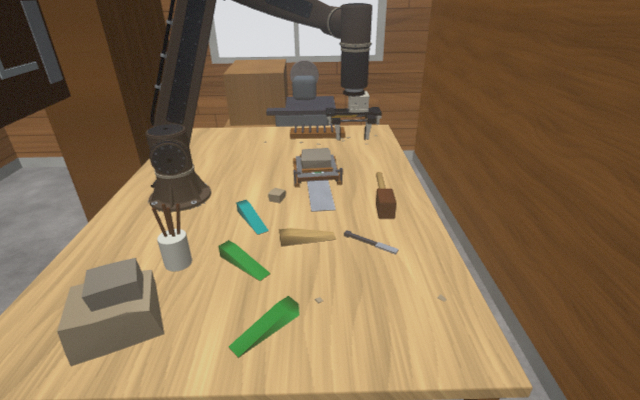

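Candidates, as side / scene pixels:
- Wooden wedge: (307,236) / (307,187)
- Green wedges: (245,260) / (310,150) and (265,325) / (240,145)
- Turquoise wedge: (252,216) / (392,170)

I'm choosing the wooden one and checking it in a close crop.

```bash
cat > h.py <<'E'
import numpy as np,cv2
def unproj(c,u,v,d):
    u=np.asarray(u,float);v=np.asarray(v,float)
    p=np.stack([(u-c["cx"])/c["fx"]*d,-(v-c["cy"])/c["fy"]*d,-d],-1)
    T=np.linalg.inv(c["camera_from_world"]);return p@T[:3,:3].T+T[:3,3]
def zp(c,u,v):
    return unproj(c,u,v,c["z_map"][np.asarray(v,int),np.asarray(u,int)])
def ray(c,u,v,z):
    T=np.linalg.inv(c["camera_from_world"]);o=T[:3,3];p=unproj(c,u,v,np.ones_like(np.asarray(u,float)));d=p-o
    return o+d*((z-o[2])/d[...,2])[...,None]
def load(n): 
    f=np.load(n);return {k:f[k] for k in f.files}
E
python3 - <<'E'
from h import *
a=load("side0.npz");b=load("scene0.npz")
A=cv2.resize(a["img"][145:275,230:410],None,fx=4,fy=4,interpolation=cv2.INTER_CUBIC)
B=cv2.resize(b["img"][150:300,280:510],None,fx=3.4,fy=3.4,interpolation=cv2.INTER_CUBIC)
cv2.imwrite("pics/cA.png",A);cv2.imwrite("pics/cB.png",B)
E
```

```text
(no output)
```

View pics/cA.png

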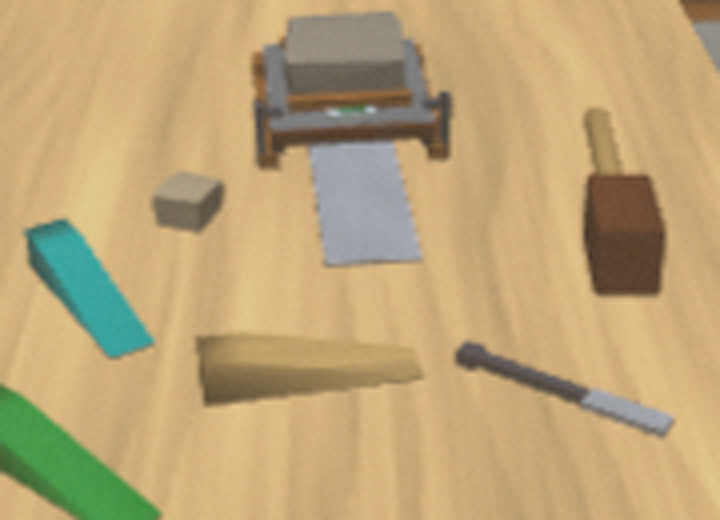

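View pics/cB.png

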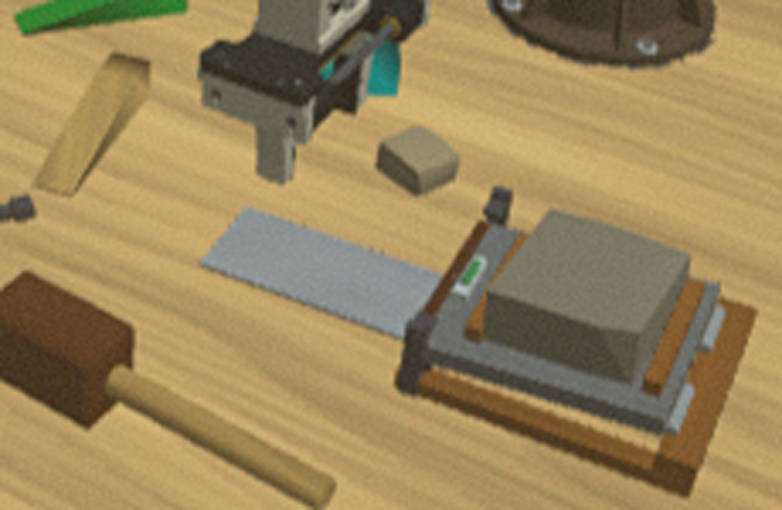

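The crop confirms the wooden wedge: heel on the left at side (282,237), thin end on the right at side (334,238), sloping side up. The plate and stand are above it at side (320,190). Next I'll measure.

Run:
```python
from h import *
np.set_printoptions(precision=4,suppress=True)
a=load("side0.npz");b=load("scene0.npz")
fa=lambda L:np.array([(230+x/4,145+y/4) for x,y in L])
fb=lambda L:np.array([(280+x/3.4,150+y/3.4) for x,y in L])
def R(c,P,z): return ray(c,P[:,0],P[:,1],z)
print("plate side",R(a,fa([(326,264),(421,259),(310,145),(393,143)]),.007))
print("plate scene",R(b,fb([(247,207),(202,263),(438,270),(400,336)]),.007))
# masks
for n,c in(("side",a),("scene",b)):
    V,U=np.mgrid[0:400,0:640]; P=zp(c,U.ravel(),V.ravel()).reshape(400,640,3)
    z=c["z_map"]; hsv=cv2.cvtColor(c["img"],cv2.COLOR_BGR2HSV)
    roi=(P[...,0]>.2)&(P[...,0]<1)&(P[...,1]>-.5)&(P[...,1]<.6)&(z>0)
    tab=roi&(abs(P[...,2])<.012)
    print(n,"bench z med",np.median(P[tab][:,2]))
    # wedge region points
    box=(slice(225,250),slice(275,340)) if n=="side" else (slice(160,215),slice(285,330))
    Q=P[box].reshape(-1,3);m=(Q[:,2]>.006)&(Q[:,2]<.06);Q=Q[m]
    print("wedge n",len(Q),Q.mean(0),Q.min(0),Q.max(0))
    rc=cv2.minAreaRect(Q[:,:2].astype(np.float32)*1000);print(rc,cv2.boxPoints(rc))
    np.save(n+"_w.npy",Q)
```

```text
plate side [[ 0.5198 -0.1481  0.007 ]
 [ 0.6066 -0.1426  0.007 ]
 [ 0.5027  0.0939  0.007 ]
 [ 0.5898  0.0948  0.007 ]]
plate scene [[ 0.5238 -0.1296  0.007 ]
 [ 0.611  -0.122   0.007 ]
 [ 0.5057  0.0478  0.007 ]
 [ 0.5972  0.0576  0.007 ]]
side bench z med -0.0008980461995794498
wedge n 633 [ 0.4903 -0.3254  0.0232] [ 0.416  -0.3512  0.006 ] [ 0.5906 -0.2798  0.0425]
((504.8515625, -315.3389892578125), (174.18685913085938, 46.532997131347656), 10.556963920593262) [[ 414.9696 -308.4229]
 [ 423.4951 -354.1683]
 [ 594.7335 -322.255 ]
 [ 586.2081 -276.5097]]
scene bench z med -0.0012208084852798895
wedge n 579 [ 0.5068 -0.3071  0.0228] [ 0.4188 -0.3428  0.006 ] [ 0.6487 -0.2764  0.0415]
((533.6343994140625, -304.9494934082031), (231.39366149902344, 44.868492126464844), 10.782644271850586) [[ 415.7832 -304.5563]
 [ 424.1774 -348.6326]
 [ 651.4856 -305.3427]
 [ 643.0914 -261.2664]]
```

Call:
apply_moves(
  targets=[
    [[0.85,0.6,0],[0,0,0],87.6],
    [[0.85,0.6,0],[0,0,0],87.6],
    [[0.85,0.6,0],[0,0,0],87.6],
    [[0.85,0.6,0],[0,0,0],87.6],
    [[0.85,0.6,0],[0,0,0],87.6],
  ],
)

```text
time_s: 0.6
tcp_pos: [0.5518, -0.171, 0.2049]
eef_rot: [179.6, -0.0, -89.6]
contact_force: [1.0, -0.5, -0.0]
gripper_width: 0.0879
```

Run:
```python
from h import *
from plant import r
np.set_printoptions(precision=4,suppress=True)
s=r.get_state();c=r.capture("wrist");cv2.imwrite("pics/w1.png",c["img"]);np.savez("w1.npz",pos=s["tcp_pos"],rot=s["eef_rot"],**c)
print(s["tcp_pos"],s["eef_rot"],s["time_s"],c["fx"],c["cx"],c["cy"],c["mount"],(c["z_map"]>0).mean())
```

```text
[ 0.5518 -0.171   0.2049] [179.5905  -0.0194 -89.6298] 0.6 309.70691628693146 317.0400322438395 199.38461095788915 [[-0.0007  0.9607  0.2774  0.0764]
 [ 1.      0.0008  0.      0.0003]
 [-0.0002  0.2774 -0.9607 -0.1745]
 [ 0.      0.      0.      1.    ]] 0.98776953125
```

View pics/w1.png

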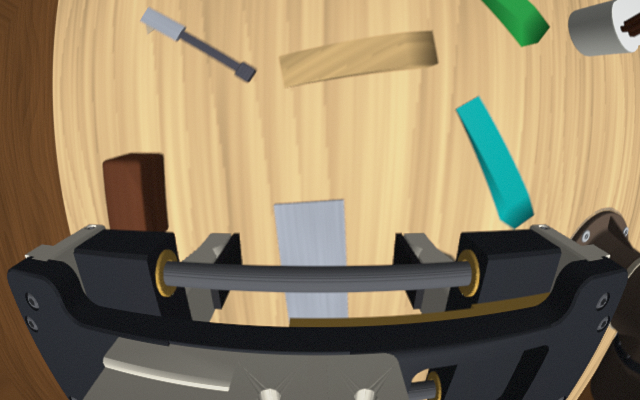

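The wrist view shows the wedge with its thin end at (284,72) and heel end at (435,48). The plate's outer end runs from (275,204) to (343,199).

```bash
cat >> h.py <<'E'
from scipy.spatial.transform import Rotation as Ro
def wT(pos,rot,mount):
    T=np.eye(4);T[:3,:3]=Ro.from_euler("xyz",rot,degrees=True).as_matrix();T[:3,3]=pos;return T@mount
def wdir(c,u,v):
    x=np.asarray(u,float)-c["cx"];y=np.asarray(v,float)-c["cy"];q=np.hypot(x,y)+1e-9;t=q/c["fx"]
    return np.stack([np.sin(t)*x/q,-np.sin(t)*y/q,-np.cos(t)],-1)
def wray(c,u,v,z):
    T=wT(c["pos"],c["rot"],c["mount"]);d=wdir(c,u,v)@T[:3,:3].T;o=T[:3,3]
    return o+d*((z-o[2])/d[...,2])[...,None]
def wcloud(c):
    V,U=np.mgrid[0:400,0:640];d=wdir(c,U,V);p=d/(-d[...,2:])*c["z_map"][...,None]
    T=wT(c["pos"],c["rot"],c["mount"]);return p@T[:3,:3].T+T[:3,3]
E
python3 - <<'E'
from h import *
np.set_printoptions(precision=4,suppress=True)
c=load("w1.npz")
P=wcloud(c)
img=c["img"]
Q=P[20:95,270:450];m=(Q[...,2]>.004)
W=Q[m];rc=cv2.minAreaRect(W[:,:2].astype(np.float32)*1000);print(rc,cv2.boxPoints(rc))
print("bench",np.median(P[100:180,300:420,2]),"plate",np.median(P[210:225,285:335,2]), "wedge zmax",np.percentile(W[:,2],98))
print("plate end",wray(c,np.array([275,343]),np.array([204,199]),.006))
# plate dir from side edges
pts=wray(c,np.array([280.,346]),np.array([240.,240]),.006);print(pts)
pts=wray(c,np.array([285.,348]),np.array([300.,300]),.006);print(pts)
cv2.imwrite("pics/w1c.png",cv2.resize(img[10:330,250:460],None,fx=1.8,fy=1.8,interpolation=cv2.INTER_CUBIC))
E
```

```text
((502.68170166015625, -295.57879638671875), (180.13868713378906, 76.32392883300781), 10.559181213378906) [[ 407.1443 -274.5684]
 [ 421.1308 -349.5999]
 [ 598.2191 -316.5892]
 [ 584.2326 -241.5577]]
bench -0.0005672380889979733 plate 0.00397173006815002 wedge zmax 0.04065946231953606
plate end [[ 0.6032 -0.1334  0.006 ]
 [ 0.5173 -0.1403  0.006 ]]
[[ 0.5984 -0.0838  0.006 ]
 [ 0.5115 -0.0841  0.006 ]]
[[0.5954 0.0119 0.006 ]
 [0.5042 0.0118 0.006 ]]
```

View pics/w1c.png

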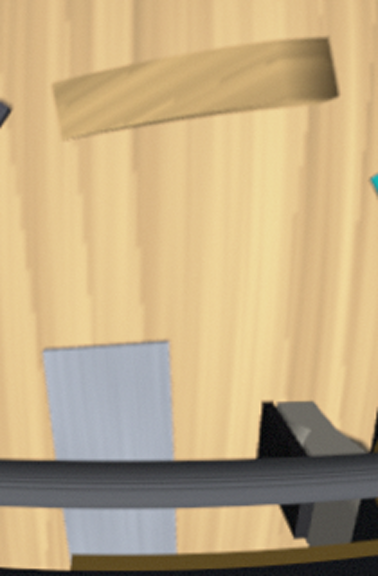

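Run:
```python
from h import *
np.set_printoptions(precision=4,suppress=True)
c=load("w1.npz")
h=wray(c,np.array([432.2,437.8]),np.array([31.1,62.8]),.0395);print(h,np.linalg.norm(h[1]-h[0]))
t=wray(c,np.array([279.5,285]),np.array([57.5,87]),.003);print(t,np.linalg.norm(t[1]-t[0]))
hm,tm=h.mean(0),t.mean(0);d=(tm-hm)[:2];print(np.linalg.norm(d),np.degrees(np.arctan2(d[1],d[0])))
d/=np.linalg.norm(d);print("heel c",hm[:2]+.018*d)
P=wcloud(c);Q=P[20:95,270:450].reshape(-1,3)
Q=Q[(Q[:,2]>.03)&(Q[:,1]<-.25)];print(Q.mean(0),len(Q));rc=cv2.minAreaRect((Q[:,:2]*1000).astype(np.float32));print(rc)
```

```text
[[ 0.4205 -0.3489  0.0395]
 [ 0.414  -0.3112  0.0395]] 0.03817778058597616
[[ 0.5959 -0.3153  0.003 ]
 [ 0.589  -0.2786  0.003 ]] 0.037407747874427466
0.17829496981994958 10.697648198801936
heel c [ 0.4349 -0.3267]
[ 0.4553 -0.3218  0.0368] 2214
((456.641845703125, -321.9645080566406), (79.96700286865234, 41.04711151123047), 10.497047424316406)
```

Call:
apply_moves(
  targets=[
    [[0.78,0.585,0],[0,0,0],87.6],
    [[0.78,0.585,0],[0,0,0],87.6],
    [[0.78,0.585,0],[0,0,0],87.6],
    [[0.78,0.585,0],[0,0,0],87.6],
    [[0.78,0.585,0],[0,0,0],87.6],
  ],
)

```text
time_s: 1.15
tcp_pos: [0.4271, -0.3347, 0.2052]
eef_rot: [179.4, 0.0, -89.6]
contact_force: [0.2, 0.7, 0.3]
gripper_width: 0.0877
```

Call:
apply_moves(
  targets=[
    [[0,0,0],[0,0,1],87.6],
    [[0,0,0],[0,0,1],87.6],
    [[0,0,0],[0,0,1],87.6],
    [[0,0,0],[0,0,1],87.6],
    [[0,0,0],[0,0,1],87.6],
  ],
)

```text
time_s: 1.65
tcp_pos: [0.4217, -0.3384, 0.2037]
eef_rot: [179.4, -0.4, -131.4]
contact_force: [-0.9, 0.5, 0.8]
gripper_width: 0.0878
```

Call:
apply_moves(
  targets=[
    [[0,0,0],[0,0,1],87.6],
    [[0,0,0],[0,0,1],87.6],
    [[0,0,0],[0,0,1],87.6],
    [[0,0,0],[0,0,1],87.6],
    [[0,0,0],[0,0,1],87.6],
  ],
)

```text
time_s: 2.15
tcp_pos: [0.4205, -0.3377, 0.202]
eef_rot: [179.7, -0.9, -173.1]
contact_force: [-0.1, 0.0, -0.4]
gripper_width: 0.0879
```

```bash
cat >> h.py <<'E'
def delta(pos,rot,s=None):
    if s is None:
        from plant import r; s=r.get_state()
    R=Ro.from_euler("xyz",s["eef_rot"],degrees=True);G=Ro.from_euler("xyz",rot,degrees=True)
    np.set_printoptions(precision=3,suppress=True)
    print("t",s["time_s"],"pos",s["tcp_pos"],"rot",s["eef_rot"],"F",s["contact_force"],"w",s["gripper_width"])
    print("shift units",R.inv().apply(np.array(pos)-s["tcp_pos"])/.04,"turn units",np.degrees((R.inv()*G).as_rotvec())/8)
E
python3 - <<'E'
from h import *
delta([.435,-.327,.15],[180,0,-169.4])
E
```

```text
t 2.15 pos [ 0.42  -0.338  0.202] rot [ 179.66    -0.904 -173.136] F [-0.144  0.012 -0.356] w 0.08786720274884252
shift units [-0.413  0.214  1.294] turn units [ 0.046 -0.112 -0.467]
```

Call:
apply_moves(
  targets=[
    [[-0.4,0.2,0.6],[0.046,-0.11,-0.46],87.6],
    [[0,0,0.6],[0,0,0],87.6],
    [[0,0,0],[0,0,0],87.6],
  ],
)

```text
time_s: 2.45
tcp_pos: [0.4354, -0.3274, 0.1526]
eef_rot: [-180.0, 0.1, -169.7]
contact_force: [-1.1, 0.4, -0.0]
gripper_width: 0.0873
```

Run:
```python
from h import *
from plant import r
s=r.get_state();c=r.capture("wrist");cv2.imwrite("pics/w2.png",c["img"]);np.savez("w2.npz",pos=s["tcp_pos"],rot=s["eef_rot"],**c)
delta([.435,-.327,.03],[180,0,-169.4],s)
```

```text
t 2.45 pos [ 0.435 -0.327  0.153] rot [-179.987    0.051 -169.737] F [-1.119  0.381 -0.031] w 0.08729109162918824
shift units [0.01  0.011 3.066] turn units [-0.002  0.006 -0.042]
```

View pics/w2.png

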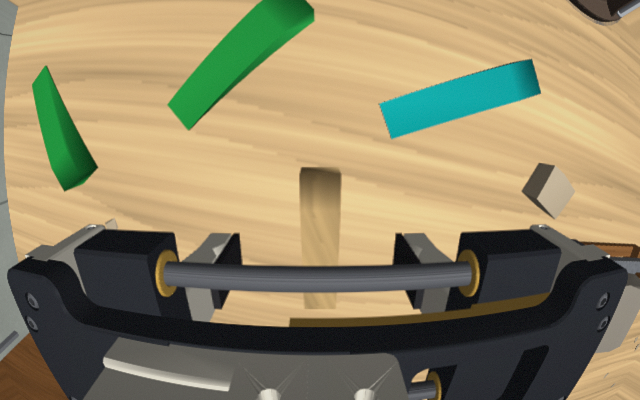

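The wedge lies centred between the fingers, heel end at (320,170). I'll check that edge against the grasp point.

Run:
```python
from h import *
c=load("w2.npz")
np.set_printoptions(precision=4,suppress=True)
h=wray(c,np.array([300.,341]),np.array([172.,172]),.0395);print(h,h.mean(0))
h=wray(c,np.array([301.5,339]),np.array([230.,230]),.0395);print(h)
cv2.imwrite("pics/w2c.png",cv2.resize(c["img"][150:320,260:380],None,fx=3.5,fy=3.5))
```

```text
[[ 0.4195 -0.3481  0.0395]
 [ 0.4126 -0.3099  0.0395]] [ 0.416  -0.329   0.0395]
[[ 0.4773 -0.3371  0.0395]
 [ 0.4706 -0.3002  0.0395]]
```

View pics/w2c.png

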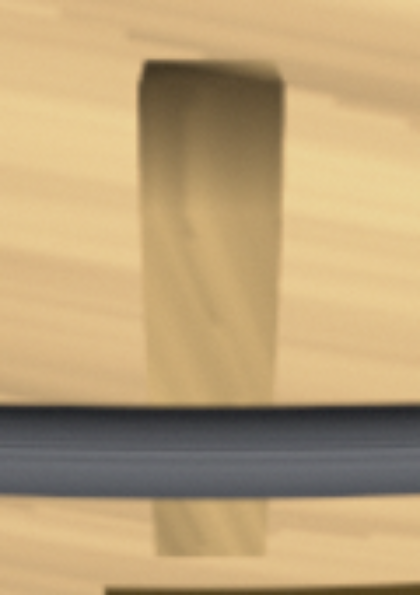

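Call:
apply_moves(
  targets=[
    [[0,0,0.9],[0,0,0],87.6],
    [[0,0,0.9],[0,0,0],87.6],
    [[0,0,0.7],[0,0,0],87.6],
    [[0,0,0.4],[0,0,0],87.6],
    [[0,0,0],[0,0,0],87.6],
  ],
)

```text
time_s: 3.0
tcp_pos: [0.4418, -0.3313, 0.0422]
eef_rot: [-179.5, 0.6, -169.6]
contact_force: [-0.6, 0.4, -0.2]
gripper_width: 0.0874
```

Run:
```python
from h import *
delta([.434,-.326,.030],[180,0,-169.4])
```

```text
t 3.0 pos [ 0.442 -0.331  0.042] rot [-179.513    0.583 -169.628] F [-0.598  0.417 -0.193] w 0.08742935899856763
shift units [0.17  0.169 0.303] turn units [-0.061  0.073 -0.029]
```

Call:
apply_moves(
  targets=[
    [[0.17,0.16,0.25],[-0.06,0.07,-0.03],87.6],
    [[0,0,0.06],[0,0,0],87.6],
    [[0,0,0],[0,0,0],87.6],
  ],
)

```text
time_s: 3.3
tcp_pos: [0.4356, -0.327, 0.0323]
eef_rot: [-179.9, 0.2, -169.3]
contact_force: [-0.4, 0.3, 0.7]
gripper_width: 0.0878
```

Call:
apply_moves(
  targets=[
    [[0,0,0],[0,0,0],30],
    [[0,0,0],[0,0,0],30],
    [[0,0,0],[0,0,0],30],
    [[0,0,0],[0,0,0],30],
    [[0,0,0],[0,0,0],30],
  ],
  squeeze=30,
)

```text
time_s: 3.8
tcp_pos: [0.4373, -0.3277, 0.0349]
eef_rot: [-179.8, 0.4, -169.3]
contact_force: [0.1, -0.6, 0.5]
gripper_width: 0.0533
```

Run:
```python
from h import *
delta([.434,-.326,.12],[180,0,-169.4])
```

```text
t 3.8 pos [ 0.437 -0.328  0.035] rot [-179.753    0.385 -169.315] F [ 0.118 -0.611  0.474] w 0.053339244621304294
shift units [ 0.059  0.047 -2.128] turn units [-0.031  0.048  0.01 ]
```

Call:
apply_moves(
  targets=[
    [[0.05,0.04,0.1],[-0.03,0.04,0],30],
    [[0,0,0.02],[0,0,0],30],
    [[0,0,0.02],[0,0,0],30],
    [[0,0,0.02],[0,0,0],30],
    [[0,0,0],[0,0,0],30],
  ],
)

```text
time_s: 4.3
tcp_pos: [0.4347, -0.3263, 0.0277]
eef_rot: [180.0, 0.0, -169.3]
contact_force: [0.4, -0.1, -0.0]
gripper_width: 0.0299
```

Run:
```python
from h import *
delta([.434,-.326,.12],[180,0,-169.4])
```

```text
t 4.3 pos [ 0.435 -0.326  0.028] rot [ 179.966    0.006 -169.318] F [ 0.419 -0.066 -0.004] w 0.02988269809326918
shift units [ 0.015  0.011 -2.309] turn units [0.004 0.001 0.01 ]
```

Run:
```python
from h import *
from plant import r
s=r.get_state();c=r.capture("wrist");cv2.imwrite("pics/w3.png",c["img"]);np.savez("w3.npz",pos=s["tcp_pos"],rot=s["eef_rot"],**c)
a=r.capture("side");cv2.imwrite("pics/s3.png",cv2.resize(a["img"][150:300,220:420],None,fx=4,fy=4))
```

```text
(no output)
```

View pics/w3.png

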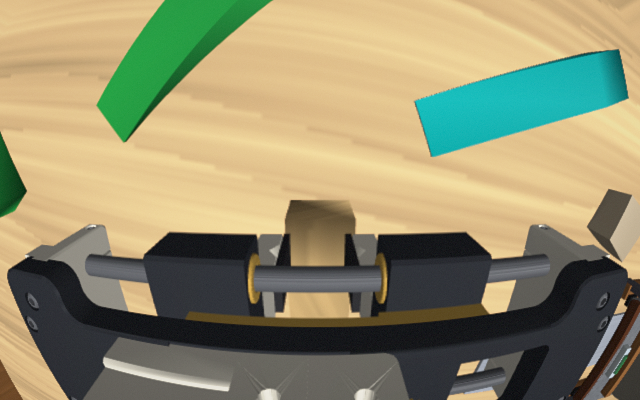

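View pics/s3.png

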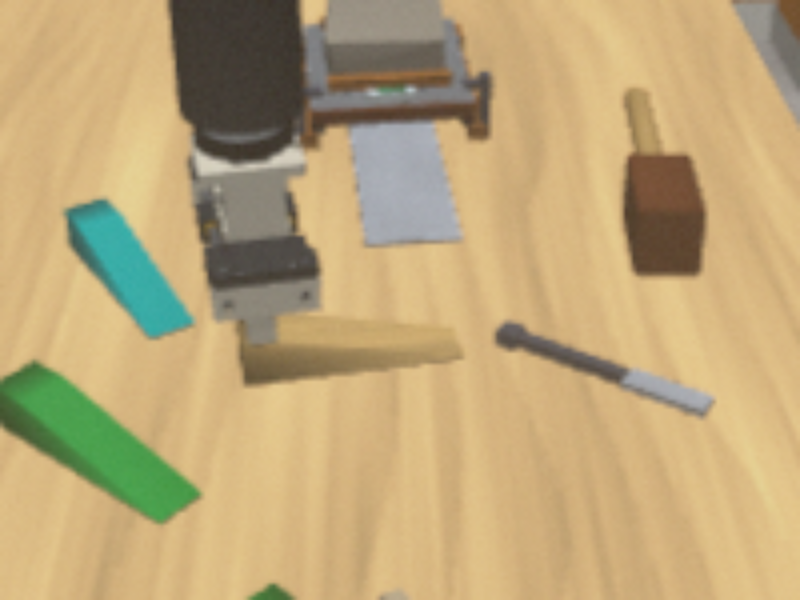

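Call:
apply_moves(
  targets=[
    [[0,0,0],[0,0,0],10],
    [[0,0,0],[0,0,0],10],
  ],
)

```text
time_s: 4.6
tcp_pos: [0.4348, -0.3263, 0.0279]
eef_rot: [180.0, 0.0, -169.3]
contact_force: [-0.1, 1.1, -0.4]
gripper_width: 0.0192
```

Run:
```python
from h import *
from plant import r
s=r.get_state();c=r.capture("wrist");cv2.imwrite("pics/w4.png",cv2.resize(c["img"][180:400,200:440],None,fx=3,fy=2.7));np.savez("w4.npz",pos=s["tcp_pos"],rot=s["eef_rot"],**c)
a=r.capture("side");cv2.imwrite("pics/s4.png",cv2.resize(a["img"][190:260,250:350],None,fx=8,fy=8,interpolation=cv2.INTER_CUBIC))
b=r.capture("scene");cv2.imwrite("pics/c4.png",cv2.resize(b["img"][110:220,240:400],None,fx=5,fy=5,interpolation=cv2.INTER_CUBIC))
print(s)
```

```text
{'time_s': 4.6, 'joints': array([-1.62563092e+01,  1.92160669e+01, -2.86840710e+01, -4.59692610e-02,
       -4.20910824e+01, -6.30273524e+01]), 'qd': array([ 0.03677117, -0.04822867,  0.08431989,  0.03771618, -0.0144811 ,
       -0.05140921]), 'joint_torque': array([-1.94342761e-05, -4.79055476e+01,  2.08320898e+01,  4.97752056e+00,
       -5.28029236e-02, -6.75851516e-05]), 'tcp_pos': array([ 0.43478809, -0.32634751,  0.02785647]), 'eef_rot': array([ 1.79976511e+02,  2.17949429e-02, -1.69317777e+02]), 'contact_force': array([-0.10375387,  1.06412387, -0.37119825]), 'moment': array([-0.0232392 , -0.03077758,  0.01546073]), 'gripper_width': 0.01920320765337566}
```

View pics/w4.png

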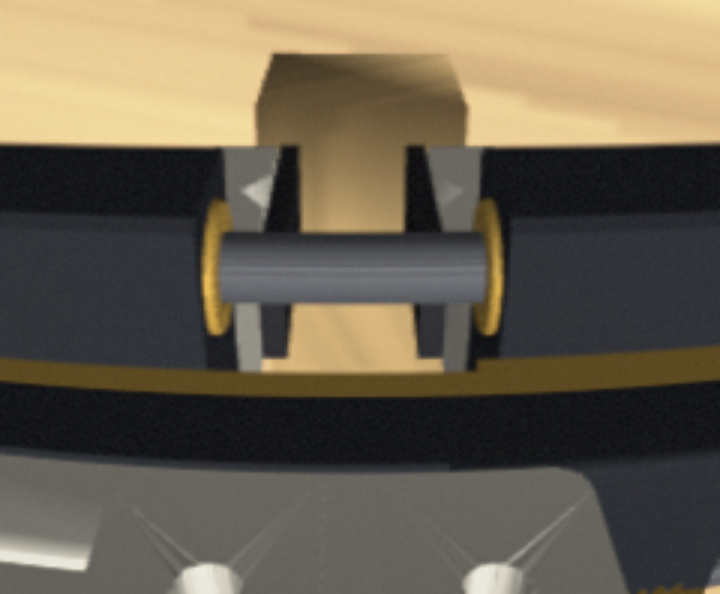

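View pics/s4.png

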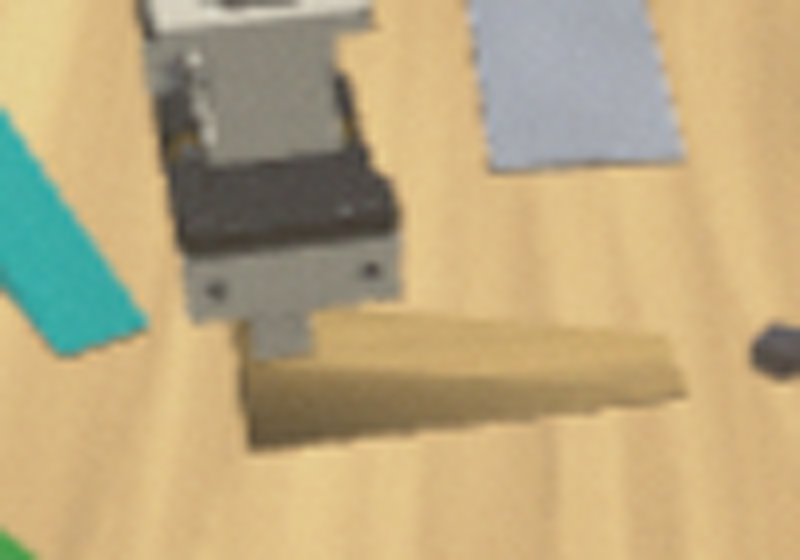

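View pics/c4.png

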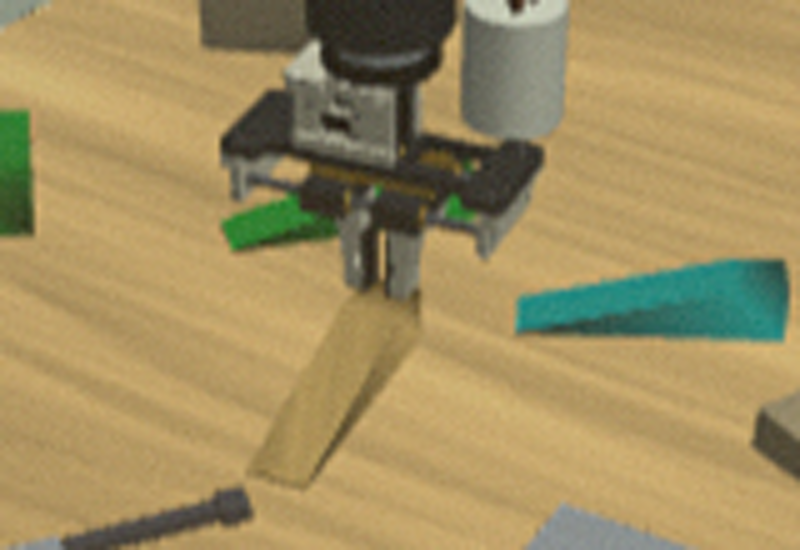

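Run:
```python
from h import *
from plant import r
np.set_printoptions(precision=4,suppress=True)
c=load("w4.npz");P=wcloud(c)
print("bench",np.median(P[100:160,280:380,2]),"wedge top",np.median(P[220:230,305:335].reshape(-1,3),axis=0))
print("finger L", P[240:310:10,285],"\nF in",P[240:310:10,296])
for n in("side","scene"):
    a=r.capture(n);np.savez(n+"4.npz",**a)
a=load("side4.npz")
for v in range(225,252,2): print("side",v,zp(a,285,v))
b=load("scene4.npz")
for v in range(150,180,3): print("scene",v,zp(b,320,v), zp(b,312,v))
```

```text
bench -0.0005808983446571186 wedge top [ 0.4214 -0.329   0.0393]
finger L [[ 0.4267 -0.3462  0.0564]
 [ 0.4283 -0.3451  0.0648]
 [ 0.4257 -0.344   0.0801]
 [ 0.4058 -0.3428  0.1238]
 [ 0.4069 -0.3423  0.1274]
 [ 0.411  -0.3418  0.1263]
 [ 0.435  -0.3411  0.0973]] 
F in [[ 0.4267 -0.3406  0.0539]
 [ 0.4278 -0.3398  0.0637]
 [ 0.4267 -0.3392  0.0763]
 [ 0.4043 -0.3397  0.1254]
 [ 0.4064 -0.3393  0.1273]
 [ 0.4099 -0.3387  0.1271]
 [ 0.445  -0.336   0.0817]]
side 225 [ 0.447  -0.4143  0.1227]
side 227 [ 0.4466 -0.4141  0.1157]
side 229 [ 0.44   -0.3533  0.0681]
side 231 [ 0.4391 -0.3494  0.058 ]
side 233 [ 0.4384 -0.3463  0.0484]
side 235 [ 0.4377 -0.344   0.0392]
side 237 [ 0.4376 -0.3479  0.0344]
side 239 [ 0.437  -0.3461  0.0254]
side 241 [ 0.4364 -0.3454  0.0172]
side 243 [ 0.4359 -0.345   0.0091]
side 245 [ 0.4359 -0.3486  0.0039]
side 247 [ 0.436  -0.3543  0.0003]
side 249 [ 0.4365 -0.3634 -0.0008]
side 251 [ 0.4373 -0.3753  0.0004]
scene 150 [ 0.4613 -0.2919  0.1342] [ 0.4647 -0.3199  0.1262]
scene 153 [ 0.4713 -0.2852  0.1306] [ 0.4489 -0.3311  0.1034]
scene 156 [ 0.467  -0.288   0.1166] [ 0.4461 -0.3332  0.0901]
scene 159 [ 0.4408 -0.3055  0.0859] [ 0.4479 -0.3319  0.0801]
scene 162 [ 0.4403 -0.3058  0.0741] [ 0.4425 -0.3358  0.0644]
scene 165 [ 0.4439 -0.3033  0.0655] [ 0.4442 -0.3347  0.054 ]
scene 168 [ 0.4418 -0.3046  0.0523] [ 0.4378 -0.3393  0.0372]
scene 171 [ 0.4398 -0.3059  0.039 ] [ 0.4521 -0.3293  0.0369]
scene 174 [ 0.446  -0.3017  0.0322] [ 0.4656 -0.3199  0.0361]
scene 177 [ 0.4421 -0.3042  0.0172] [ 0.4769 -0.312   0.0338]
```

Run:
```python
from h import *
np.set_printoptions(precision=4,suppress=True)
for n in("w1.npz","w2.npz","w3.npz","w4.npz"):
    c=load(n);P=wcloud(c);R=Ro.from_euler("xyz",c["rot"],degrees=True)
    T=(P.reshape(-1,3)-c["pos"])@R.as_matrix();m=(abs(T[:,0])<.03)&(abs(T[:,1])<.075)&(P.reshape(-1,3)[:,2]>.045)&(P.reshape(-1,3)[:,2]<c["pos"][2]+.05)
    Q=T[m];print(n,len(Q),Q[:,2].max(),np.percentile(Q[:,2],[90,99]))
    k=np.argsort(-Q[:,2])[:5];print(Q[k]); i=np.flatnonzero(m)[k];print([(j%640,j//640) for j in i])
b=load("scene0.npz");V,U=np.mgrid[0:400,0:640];P=zp(b,U.ravel(),V.ravel())
T=(P-np.array([.6745,0,.2087]));m=(abs(T[:,0])<.1)&(abs(T[:,1])<.1)&(T[:,2]<.1)&(T[:,2]>-.1);print(T[m][np.argsort(T[m][:,2])[:8]])
```

```text
w1.npz 2232 -0.015789327790722292 [-0.0213 -0.0171]
[[-0.0084  0.0443 -0.0158]
 [ 0.0107 -0.0474 -0.0158]
 [ 0.0027  0.0444 -0.0159]
 [-0.007   0.0442 -0.0159]
 [-0.0076 -0.0437 -0.0161]]
[(np.int64(392), np.int64(263)), (np.int64(233), np.int64(233)), (np.int64(394), np.int64(246)), (np.int64(392), np.int64(261)), (np.int64(242), np.int64(262))]
w2.npz 2237 -0.01539574767231401 [-0.0213 -0.0169]
[[-0.0096  0.0427 -0.0154]
 [ 0.0017 -0.0458 -0.0157]
 [ 0.001   0.0428 -0.0157]
 [-0.0086 -0.0455 -0.0158]
 [-0.0001  0.0428 -0.016 ]]
[(np.int64(392), np.int64(263)), (np.int64(240), np.int64(246)), (np.int64(394), np.int64(247)), (np.int64(242), np.int64(262)), (np.int64(394), np.int64(249))]
w3.npz 1729 -0.01738553657518645 [-0.0229 -0.018 ]
[[ 0.0024 -0.0166 -0.0174]
 [ 0.0103  0.0155 -0.0174]
 [ 0.0012 -0.0166 -0.0175]
 [ 0.0104 -0.0191 -0.0176]
 [ 0.0037  0.0135 -0.0176]]
[(np.int64(290), np.int64(247)), (np.int64(348), np.int64(234)), (np.int64(290), np.int64(249)), (np.int64(285), np.int64(234)), (np.int64(344), np.int64(245))]
w4.npz 1377 -0.01714882052209239 [-0.021  -0.0176]
[[ 0.0072  0.0084 -0.0171]
 [ 0.0042 -0.0115 -0.0172]
 [ 0.0078  0.0084 -0.0172]
 [ 0.0103 -0.013  -0.0172]
 [ 0.0103 -0.0114 -0.0172]]
[(np.int64(335), np.int64(239)), (np.int64(299), np.int64(244)), (np.int64(335), np.int64(238)), (np.int64(296), np.int64(234)), (np.int64(299), np.int64(234))]
[[-0.0461  0.0076  0.0165]
 [-0.0432  0.0036  0.0166]
 [-0.0438 -0.0023  0.0169]
 [ 0.0565 -0.0115  0.0171]
 [ 0.0577  0.0079  0.0176]
 [-0.0563  0.0104  0.0178]
 [-0.0429  0.0064  0.0179]
 [-0.0431  0.0007  0.0185]]
```

The fingers closed to 19 mm above the wedge without touching it. Wrist depth puts the real fingertips at tool z ≈ -0.0165 in four views. The scene camera's start picture agrees: tip at z 0.225 with the TCP reported at 0.209. So the tips sit about 33 mm further back than the stated +17 mm nose_length, and I'll go by the measured value. Reopening, then going lower.

Call:
apply_moves(
  targets=[
    [[0,0,-0.1],[0,0,0],87.6],
    [[0,0,0],[0,0,0],87.6],
    [[0,0,0],[0,0,0],87.6],
    [[0,0,0],[0,0,0],87.6],
    [[0,0,0],[0,0,0],87.6],
  ],
)

```text
time_s: 5.35
tcp_pos: [0.4349, -0.3264, 0.0324]
eef_rot: [180.0, 0.0, -169.3]
contact_force: [0.1, -0.2, -0.0]
gripper_width: 0.045
```

Call:
apply_moves(
  targets=[
    [[0,0,0],[0,0,0],87.6],
    [[0,0,0],[0,0,0],87.6],
    [[0,0,0],[0,0,0],87.6],
    [[0,0,0],[0,0,0],87.6],
    [[0,0,0],[0,0,0],87.6],
  ],
)

```text
time_s: 5.85
tcp_pos: [0.4348, -0.3264, 0.0323]
eef_rot: [180.0, 0.0, -169.3]
contact_force: [0.6, 0.1, 0.2]
gripper_width: 0.0839
```

Run:
```python
from h import *
delta([.434,-.326,-.004],[180,0,-169.4])
```

```text
t 5.85 pos [ 0.435 -0.326  0.032] rot [ 179.981    0.029 -169.319] F [0.581 0.074 0.154] w 0.08393279263630257
shift units [0.018 0.013 0.907] turn units [0.002 0.004 0.01 ]
```

Call:
apply_moves(
  targets=[
    [[0,0,0.25],[0,0,0],87.6],
    [[0,0,0.25],[0,0,0],87.6],
    [[0,0,0.25],[0,0,0],87.6],
    [[0,0,0.1],[0,0,0],87.6],
    [[0,0,0],[0,0,0],87.6],
  ],
)

```text
time_s: 6.35
tcp_pos: [0.4341, -0.3261, -0.0057]
eef_rot: [179.9, -0.1, -169.3]
contact_force: [-0.5, -1.0, 1.0]
gripper_width: 0.0876
```

Call:
apply_moves(
  targets=[
    [[0,0,0],[0,0,0],30],
    [[0,0,0],[0,0,0],30],
    [[0,0,0],[0,0,0],30],
    [[0,0,0],[0,0,0],30],
    [[0,0,0],[0,0,0],30],
  ],
)

```text
time_s: 6.85
tcp_pos: [0.4346, -0.3263, -0.0052]
eef_rot: [180.0, -0.0, -169.3]
contact_force: [-0.1, -0.4, 0.3]
gripper_width: 0.0532
```

Call:
apply_moves(
  targets=[
    [[0,0,0],[0,0,0],30],
    [[0,0,0],[0,0,0],30],
    [[0,0,0],[0,0,0],30],
    [[0,0,0],[0,0,0],30],
  ],
  squeeze=40,
)

```text
time_s: 7.25
tcp_pos: [0.4347, -0.3263, -0.0049]
eef_rot: [180.0, 0.0, -169.3]
contact_force: [-0.6, -0.2, -0.8]
gripper_width: 0.0398
```

Call:
apply_moves(
  targets=[
    [[0,0,-0.2],[0,0,0],30],
    [[0,0,-0.6],[0,0,0],30],
    [[0,0,-0.8],[0,0,0],30],
    [[0,0,-0.6],[0,0,0],30],
    [[0,0,0],[0,0,0],30],
  ],
)

```text
time_s: 7.75
tcp_pos: [0.433, -0.3259, 0.0866]
eef_rot: [179.9, -0.2, -169.3]
contact_force: [0.8, 0.4, -2.3]
gripper_width: 0.0399
```

Call:
apply_moves(
  targets=[
    [[0,0,0],[0,0,-0.95],30],
    [[0,0,0],[0,0,-0.95],30],
    [[0,0,0],[0,0,-0.95],30],
    [[0,0,0],[0,0,-0.95],30],
    [[0,0,0],[0,0,-0.95],30],
  ],
)

```text
time_s: 8.25
tcp_pos: [0.4316, -0.3251, 0.0868]
eef_rot: [179.7, -0.0, -130.1]
contact_force: [-0.2, -0.6, -1.3]
gripper_width: 0.0397
```

Call:
apply_moves(
  targets=[
    [[0,0,0],[0,0,-0.95],30],
    [[0,0,0],[0,0,-0.95],30],
    [[0,0,0],[0,0,-0.95],30],
    [[0,0,0],[0,0,-0.95],30],
    [[0,0,0],[0,0,-0.5],30],
  ],
)

```text
time_s: 8.75
tcp_pos: [0.429, -0.3238, 0.0844]
eef_rot: [179.5, 0.3, -94.1]
contact_force: [0.2, -0.0, -1.5]
gripper_width: 0.0398
```

Run:
```python
from h import *
delta([.5597,-.129,.065],[180,0,-85.5])
```

```text
t 8.75 pos [ 0.429 -0.324  0.084] rot [179.504   0.274 -94.129] F [ 0.19  -0.026 -1.475] w 0.039847381605530564
shift units [-5.091 -2.913  0.484] turn units [ 0.059  0.039 -1.079]
```

Call:
apply_moves(
  targets=[
    [[0,0,0],[0.06,0.04,-1.0],30],
    [[-0.9,-0.45,0],[0,0,0],30],
    [[-0.9,-0.45,0],[0,0,0],30],
    [[-0.9,-0.45,0],[0,0,0],30],
    [[-0.9,-0.45,0],[0,0,0],30],
  ],
)

```text
time_s: 9.25
tcp_pos: [0.4874, -0.1737, 0.0818]
eef_rot: [179.8, 0.1, -86.0]
contact_force: [0.3, -0.4, -2.7]
gripper_width: 0.0401
```

Run:
```python
from h import *
delta([.5597,-.129,.065],[180,0,-85.5])
```

```text
t 9.25 pos [ 0.487 -0.174  0.082] rot [179.753   0.064 -85.982] F [ 0.283 -0.392 -2.734] w 0.04011994601076034
shift units [-0.988 -1.884  0.414] turn units [ 0.031  0.008 -0.06 ]
```

Call:
apply_moves(
  targets=[
    [[-0.2,-0.8,0],[0,0,0],30],
    [[-0.2,-0.7,0],[0.03,0,0],30],
    [[0,-0.2,0.2],[0,0,-0.05],30],
    [[0,0,0],[0,0,0],30],
  ],
)

```text
time_s: 9.65
tcp_pos: [0.556, -0.1465, 0.072]
eef_rot: [179.9, 0.1, -85.2]
contact_force: [-1.0, 0.6, -2.3]
gripper_width: 0.0399
```

Run:
```python
from h import *
from plant import r
delta([.5597,-.129,.065],[180,0,-85.5])
a=r.capture("side");b=r.capture("scene");np.savez("side5.npz",**a);np.savez("scene5.npz",**b)
cv2.imwrite("pics/s5.png",cv2.resize(a["img"][120:220,260:400],None,fx=5,fy=5,interpolation=cv2.INTER_CUBIC))
cv2.imwrite("pics/c5.png",cv2.resize(b["img"][130:300,320:510],None,fx=3.5,fy=3.5,interpolation=cv2.INTER_CUBIC))
```

```text
t 9.65 pos [ 0.556 -0.147  0.072] rot [179.9     0.125 -85.226] F [-0.977  0.566 -2.31 ] w 0.03993121947969586
shift units [-0.429 -0.129  0.176] turn units [0.013 0.016 0.034]
```

View pics/s5.png

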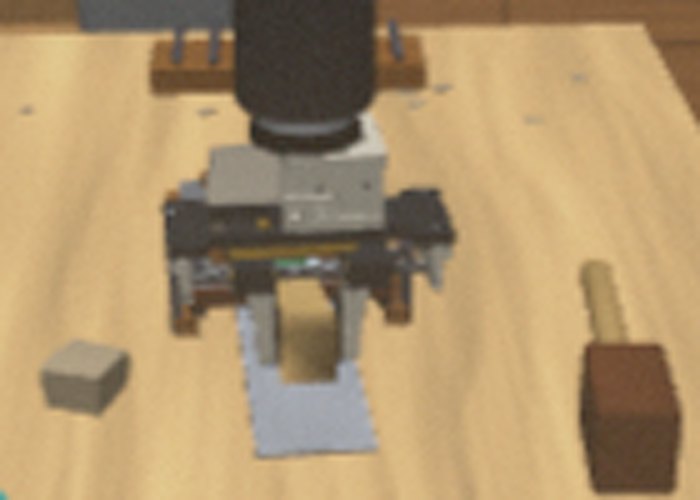

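View pics/c5.png

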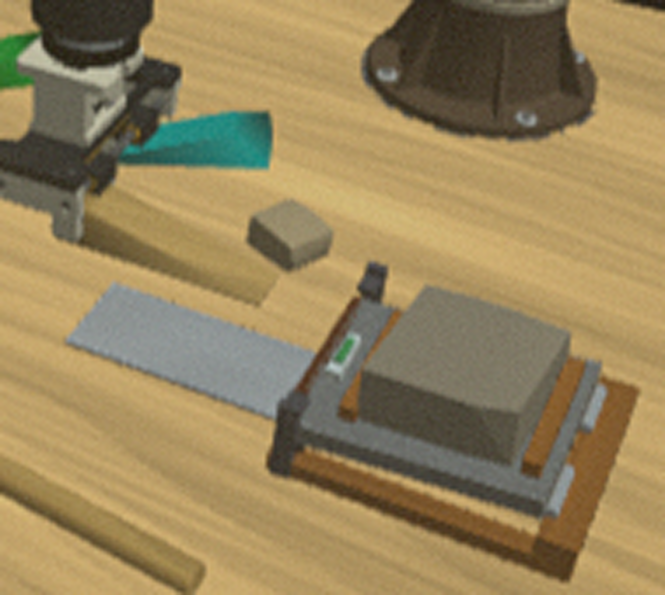

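Run:
```python
from h import *
np.set_printoptions(precision=4,suppress=True)
b=load("scene5.npz");a=load("side0.npz")
f=lambda x,y:(320+(x+.5)/3.5-.5,130+(y+.5)/3.5-.5)
p=np.array([f(374,266),f(290,396)]);q=ray(b,p[:,0],p[:,1],.07);print("post tops scene",q,q.mean(0)[:2],np.linalg.norm(q[1]-q[0]),np.degrees(np.arctan2(*(q[1]-q[0])[1::-1])))
p=np.array([(230+262/4,145+98/4),(230+445/4,145+95/4)]);q=ray(a,p[:,0],p[:,1],.07);print("post tops side",q,q.mean(0)[:2],np.linalg.norm(q[1]-q[0]),np.degrees(np.arctan2(*(q[1]-q[0])[1::-1])))
# hinge-end corners / board pts cloud
V,U=np.mgrid[0:400,0:640];P=zp(b,U.ravel(),V.ravel());m=(P[:,0]>.4)&(P[:,0]<.7)&(P[:,1]>.03)&(P[:,1]<.35)&(P[:,2]>.08)&(P[:,2]<.12)
print("stone",P[m].mean(0),P[m].min(0),P[m].max(0));print(cv2.minAreaRect((P[m][:,:2]*1000).astype(np.float32)))
m=(P[:,0]>.35)&(P[:,0]<.75)&(P[:,1]>-.02)&(P[:,1]<.4)&(P[:,2]>.02)&(P[:,2]<.075)
rc=cv2.minAreaRect((P[m][:,:2]*1000).astype(np.float32));print("stand",rc,cv2.boxPoints(rc))
hsv=cv2.cvtColor(b["img"],cv2.COLOR_BGR2HSV).reshape(-1,3)
m=(hsv[:,0]>50)&(hsv[:,0]<75)&(hsv[:,1]>100)&(P[:,1]>.03)&(P[:,0]>.4);print("bubble",P[m].mean(0),m.sum())
p=f(262,302);print("tip",zp(b,p[0]-2,p[1]-2))
m=(abs(P[:,2]-.004)<.02)&(hsv[:,1]<60)&(P[:,1]>-.15)&(P[:,1]<.03)&(P[:,0]>.5)&(P[:,0]<.62)
print("plate",np.median(P[m],0),cv2.minAreaRect((P[m][:,:2]*1000).astype(np.float32)))
m=(abs(P[:,2]-.0)<.02)&(hsv[:,1]>80)&(P[:,1]>-.15)&(P[:,1]<.03)&(P[:,0]>.63)&(P[:,0]<.7);print("bench near",np.median(P[m],0))
```

```text
post tops scene [[0.4535 0.07   0.07  ]
 [0.634  0.0824 0.07  ]] [0.5438 0.0762] 0.1809321379211871 3.920825572978201
post tops side [[0.4559 0.0767 0.07  ]
 [0.6421 0.0755 0.07  ]] [0.549  0.0761] 0.1862049767461452 -0.34540436225705684
stone [0.5506 0.1827 0.095 ] [0.476  0.1211 0.0802] [0.6061 0.2381 0.1042]
((540.8951416015625, 179.5608673095703), (130.14886474609375, 116.84605407714844), 0.23754793405532837)
stand ((499.75970458984375, 140.452392578125), (292.49365234375, 306.995361328125), 4.382230758666992) [[342.2117 282.3267]
 [365.6692 -23.7712]
 [657.3077  -1.4219]
 [633.8502 304.676 ]]
bubble [0.6245 0.1137 0.1233] 12
tip [0.5493 0.0099 0.076 ]
plate [ 0.5577 -0.0485  0.0029] ((554.3953247070312, -52.64104461669922), (102.20377349853516, 166.69802856445312), 3.7390501499176025)
bench near [ 0.6658 -0.0551 -0.0015]
```

Call:
apply_moves(
  targets=[
    [[0,-0.14,0.5],[0.013,0.016,0.06],30],
    [[0,0,0.5],[0,0,0],30],
    [[0,0,0.35],[0,0,0],30],
    [[0,0,0.1],[0,0,0],30],
    [[0,0,0],[0,0,0],30],
  ],
)

```text
time_s: 10.25
tcp_pos: [0.5569, -0.1499, 0.0154]
eef_rot: [-179.9, -0.0, -86.1]
contact_force: [-0.5, -0.2, -1.3]
gripper_width: 0.0396
```

```bash
cat >> h.py <<'E'
O=np.array([.546,.066]);U=np.array([-.075,.9972]);N=np.array([-.9972,-.075])
def st():
    from plant import r;s=r.get_state();p=s["tcp_pos"];d=p[:2]-O
    F=s["contact_force"]
    print("t %.2f standx heel %.4f tip %.4f y %.4f z %.4f | Fx %.1f Fy %.1f Fz %.1f |w %.4f"%(s["time_s"],d@U,d@U+.162,d@N,p[2],F[:2]@U,F[:2]@N,F[2],s["gripper_width"]),"rot",np.round(s["eef_rot"],2),"M",np.round(s["moment"],2))
E
python3 - <<'E'
from h import *
st();delta([.5597,-.129,.001],[180,0,-85.7])
E
```

```text
t 10.25 standx heel -0.2162 tip -0.0542 y 0.0053 z 0.0154 | Fx -0.2 Fy 0.5 Fz -1.3 |w 0.0396 rot [-1.7992e+02 -2.0000e-02 -8.6080e+01] M [-0.11 -0.03 -0.05]
t 10.25 pos [ 0.557 -0.15   0.015] rot [-179.924   -0.019  -86.082] F [-0.482 -0.209 -1.267] w 0.039613168892376746
shift units [-0.518 -0.105  0.36 ] turn units [-0.009 -0.002 -0.048]
```

Call:
apply_moves(
  targets=[
    [[0,-0.1,0.15],[0,0,-0.04],30],
    [[0,0,0.1],[0,0,0],30],
    [[0,0,0.03],[0,0,0],30],
  ],
)

```text
time_s: 10.55
tcp_pos: [0.5619, -0.1503, 0.0057]
eef_rot: [-179.7, -0.0, -85.8]
contact_force: [-0.3, -1.1, -2.1]
gripper_width: 0.0396
```

Call:
apply_moves(
  targets=[
    [[0,0,0.02],[0,0,0],30],
    [[0,0,0.02],[0,0,0],30],
  ],
)

```text
time_s: 10.75
tcp_pos: [0.5623, -0.1503, 0.0044]
eef_rot: [-179.7, -0.0, -85.8]
contact_force: [-0.3, 0.0, -1.3]
gripper_width: 0.0402
```

Call:
apply_moves(
  targets=[
    [[0,0,0.02],[0,0,0],30],
    [[0,0,0.02],[0,0,0],30],
  ],
)

```text
time_s: 10.95
tcp_pos: [0.5625, -0.1502, 0.003]
eef_rot: [-179.7, -0.0, -85.8]
contact_force: [-0.0, -0.6, -1.8]
gripper_width: 0.0399
```

Call:
apply_moves(
  targets=[
    [[0,0,0.02],[0,0,0],30],
    [[0,0,0.02],[0,0,0],30],
  ],
)

```text
time_s: 11.15
tcp_pos: [0.5626, -0.1502, 0.0014]
eef_rot: [-179.7, -0.0, -85.8]
contact_force: [-0.6, 0.6, -2.3]
gripper_width: 0.0396
```

Call:
apply_moves(
  targets=[
    [[0,0,0.02],[0,0,0],30],
    [[0,0,0.02],[0,0,0],30],
  ],
)

```text
time_s: 11.35
tcp_pos: [0.5627, -0.1501, -0.0003]
eef_rot: [-179.7, -0.0, -85.7]
contact_force: [-0.1, -0.3, 3.4]
gripper_width: 0.0393
```

Call:
apply_moves(
  targets=[
    [[0,0,0.02],[0,0,0],30],
    [[0,0,0.02],[0,0,0],30],
  ],
)

```text
time_s: 11.55
tcp_pos: [0.5628, -0.1502, -0.0004]
eef_rot: [-179.7, -0.1, -85.7]
contact_force: [-3.7, 1.3, 9.2]
gripper_width: 0.0399
```

Call:
apply_moves(
  targets=[
    [[-0.1,0,-0.02],[0.03,0,0],30],
    [[-0.25,0,0],[0,0,0],30],
    [[-0.25,0,0],[0,0,0],30],
    [[-0.25,0,0],[0,0,0],30],
    [[-0.25,0,0],[0,0,0],30],
  ],
)

```text
time_s: 12.05
tcp_pos: [0.5591, -0.1038, 0.0003]
eef_rot: [-179.4, -0.1, -85.8]
contact_force: [0.1, -0.2, -1.4]
gripper_width: 0.0396
```

```bash
python3 -c "
from h import *
st()"
```

```text
t 12.05 standx heel -0.1703 tip -0.0083 y -0.0004 z 0.0003 | Fx -0.2 Fy -0.1 Fz -1.4 |w 0.0396 rot [-1.7939e+02 -7.0000e-02 -8.5790e+01] M [-0.02  0.02 -0.02]
```

Call:
apply_moves(
  targets=[
    [[-0.25,0,0.01],[-0.075,-0.01,0],30],
    [[-0.25,0,0],[0,0,0],30],
    [[-0.2,0,0],[0,0,0],30],
    [[0,0,0],[0,0,0],30],
    [[0,0,0],[0,0,0],30],
  ],
)

```text
time_s: 12.55
tcp_pos: [0.5569, -0.0708, -0.0003]
eef_rot: [179.9, 0.0, -85.6]
contact_force: [1.0, -0.1, -1.8]
gripper_width: 0.04
```

Run:
```python
from h import *
from plant import r
st()
b=r.capture("scene");st()
cv2.imwrite("pics/c6.png",cv2.resize(b["img"][150:300,320:510],None,fx=4,fy=4,interpolation=cv2.INTER_CUBIC))
```

```text
t 12.55 standx heel -0.1372 tip 0.0248 y -0.0006 z -0.0003 | Fx -0.2 Fy -1.0 Fz -1.8 |w 0.0400 rot [ 1.7994e+02  2.0000e-02 -8.5590e+01] M [-0.06  0.03  0.01]
t 12.60 standx heel -0.1374 tip 0.0246 y -0.0007 z -0.0003 | Fx -0.0 Fy 0.7 Fz -1.7 |w 0.0400 rot [ 1.7994e+02  2.0000e-02 -8.5610e+01] M [-0.03 -0.03 -0.05]
```

View pics/c6.png

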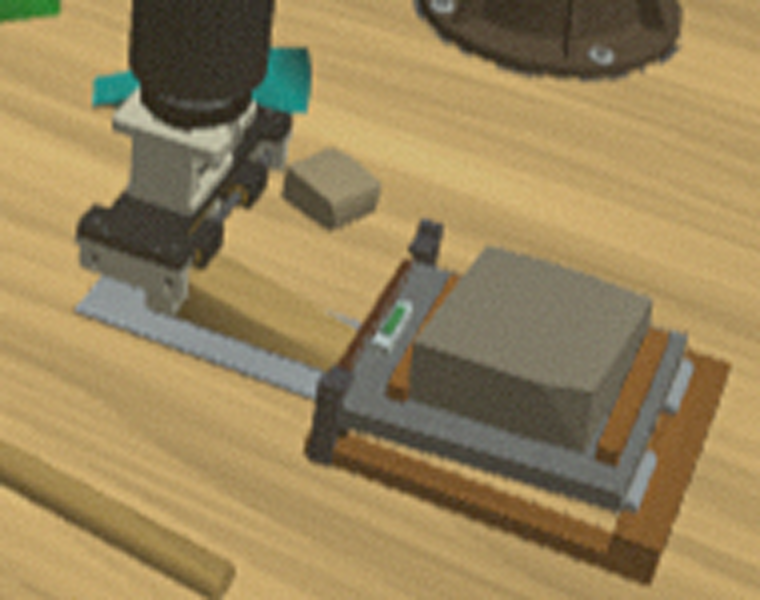

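Call:
apply_moves(
  targets=[
    [[-0.25,0,0.01],[0,0,0],30],
    [[-0.25,0,0],[0,0,0],30],
    [[-0.15,0,0],[0,0,0],30],
    [[0,0,0],[0,0,0],30],
  ],
)

```text
time_s: 13.0
tcp_pos: [0.5552, -0.0441, -0.0004]
eef_rot: [180.0, 0.0, -85.7]
contact_force: [0.8, 0.8, -0.6]
gripper_width: 0.0397
```

Call:
apply_moves(
  targets=[
    [[-0.1,0,0],[0,0,0],30],
    [[-0.1,0,0],[0,0,0],30],
    [[-0.1,0,0],[0,0,0],30],
  ],
)

```text
time_s: 13.3
tcp_pos: [0.5541, -0.0316, -0.0004]
eef_rot: [180.0, 0.0, -85.7]
contact_force: [0.6, -6.0, -1.7]
gripper_width: 0.0398
```

```bash
python3 -c "
from h import *
st()"
```

```text
t 13.30 standx heel -0.0979 tip 0.0641 y -0.0008 z -0.0004 | Fx -6.0 Fy -0.2 Fz -1.7 |w 0.0398 rot [179.98   0.   -85.71] M [-2.12 -0.27  0.02]
```

Call:
apply_moves(
  targets=[
    [[-0.12,0,0],[0,0,0],30],
    [[-0.12,0,0],[0,0,0],30],
    [[-0.12,0,0],[0,0,0],30],
    [[-0.12,0,0],[0,0,0],30],
  ],
)

```text
time_s: 13.7
tcp_pos: [0.5515, -0.0146, -0.0004]
eef_rot: [179.8, -0.2, -85.8]
contact_force: [0.5, -6.0, -0.4]
gripper_width: 0.0397
```

```bash
python3 -c "
from h import *
st()"
```

```text
t 13.70 standx heel -0.0808 tip 0.0812 y 0.0006 z -0.0004 | Fx -6.0 Fy -0.1 Fz -0.4 |w 0.0397 rot [179.82  -0.19 -85.76] M [-1.98 -0.33 -0.02]
```

Call:
apply_moves(
  targets=[
    [[-0.12,0,0],[0,0,0],30],
    [[-0.12,0,0],[0,0,0],30],
    [[-0.12,0,0],[0,0,0],30],
    [[-0.12,0,0],[0,0,0],30],
  ],
)

```text
time_s: 14.1
tcp_pos: [0.5489, 0.0023, -0.0003]
eef_rot: [179.7, -0.4, -85.9]
contact_force: [0.5, -5.5, -0.4]
gripper_width: 0.0395
```

Run:
```python
from h import *
from plant import r
st()
b=r.capture("scene")
cv2.imwrite("pics/c7.png",cv2.resize(b["img"][150:300,320:510],None,fx=4,fy=4,interpolation=cv2.INTER_CUBIC))
```

```text
t 14.10 standx heel -0.0638 tip 0.0982 y 0.0019 z -0.0003 | Fx -5.5 Fy -0.0 Fz -0.4 |w 0.0395 rot [179.69  -0.37 -85.86] M [-1.65 -0.3   0.01]
```

View pics/c7.png

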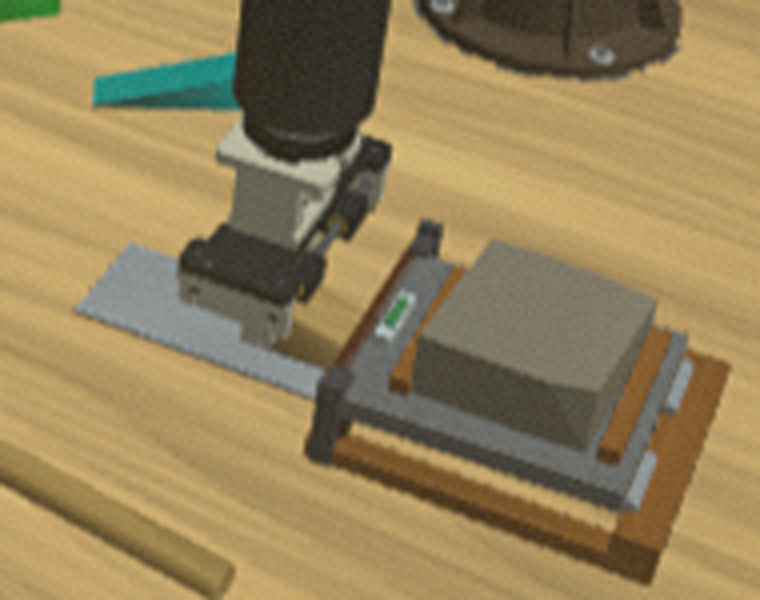

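Call:
apply_moves(
  targets=[
    [[0,0,0],[0,0,0],87.6],
    [[0,0,0],[0,0,0],87.6],
    [[0,0,0],[0,0,0],87.6],
    [[0,0,0],[0,0,0],87.6],
    [[0,0,0],[0,0,0],87.6],
  ],
)

```text
time_s: 14.65
tcp_pos: [0.5495, 0.0035, 0.0001]
eef_rot: [179.8, -0.3, -85.8]
contact_force: [-0.3, 0.1, 0.3]
gripper_width: 0.0739
```

Call:
apply_moves(
  targets=[
    [[0,0,-0.3],[0,0,0],87.6],
    [[0,0,-0.6],[0,0,0],87.6],
    [[0,0,-0.6],[0,0,0],60],
    [[0.6,0,0],[0,0,0],30],
    [[0.5,0,0],[0,0,0],0],
  ],
)

```text
time_s: 15.15
tcp_pos: [0.5538, -0.0393, 0.0661]
eef_rot: [179.8, -0.4, -85.6]
contact_force: [0.5, -0.1, -0.6]
gripper_width: 0.069
```

Run:
```python
from h import *
from plant import r
st()
b=r.capture("scene")
cv2.imwrite("pics/c8.png",cv2.resize(b["img"][150:300,320:510],None,fx=4,fy=4,interpolation=cv2.INTER_CUBIC))
p=O-.116*U
delta([p[0],p[1],-.002],[180,0,-85.7])
```

```text
t 15.15 standx heel -0.1056 tip 0.0564 y 0.0001 z 0.0661 | Fx -0.2 Fy -0.5 Fz -0.6 |w 0.0690 rot [179.84  -0.36 -85.62] M [-0.02  0.05 -0.03]
t 15.2 pos [ 0.554 -0.041  0.066] rot [179.872  -0.38  -85.667] F [ 0.527 -1.486  0.749] w 0.06507939941326536
shift units [ 0.199 -0.     1.714] turn units [ 0.016 -0.048  0.004]
```

View pics/c8.png

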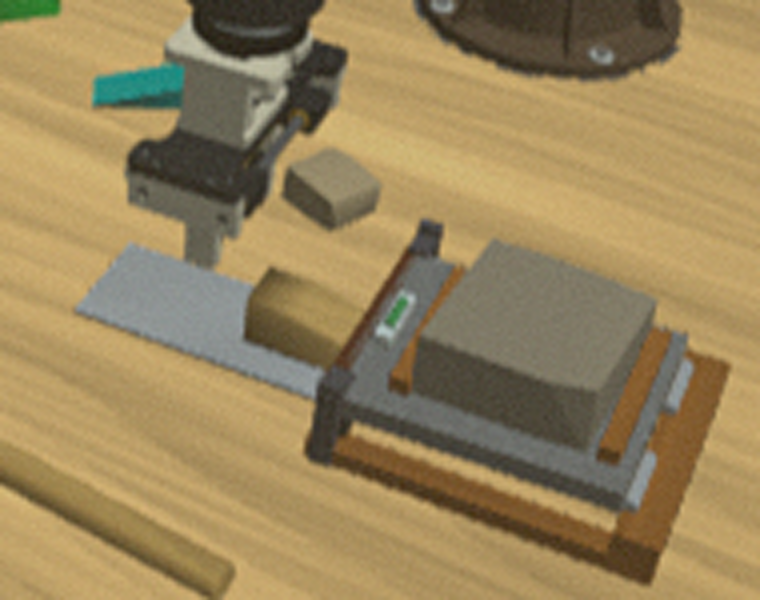

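Call:
apply_moves(
  targets=[
    [[0.2,0,0.2],[0.016,-0.048,0],0],
    [[0,0,0],[0,0,0],0],
    [[0,0,0],[0,0,0],0],
    [[0,0,0],[0,0,0],0],
    [[0,0,0],[0,0,0],0],
  ],
)

```text
time_s: 15.7
tcp_pos: [0.555, -0.0501, 0.0593]
eef_rot: [-179.9, 0.1, -85.7]
contact_force: [-0.3, 0.4, 0.4]
gripper_width: 0.0251
```

Call:
apply_moves(
  targets=[
    [[0,0,0],[0,0,0],0],
    [[0,0,0],[0,0,0],0],
    [[0,0,0.5],[0,0,0],0],
    [[0,0,0.4],[0,0,0],0],
    [[0,0,0],[0,0,0],0],
  ],
)

```text
time_s: 16.2
tcp_pos: [0.556, -0.0487, 0.0232]
eef_rot: [-179.8, 0.1, -85.6]
contact_force: [-0.9, -0.0, 0.1]
gripper_width: 0.0003
```

Run:
```python
from h import *
st()
p=O-.096*U
delta([p[0],p[1],-.002],[180,0,-85.7])
```

```text
t 16.20 standx heel -0.1151 tip 0.0469 y -0.0013 z 0.0232 | Fx 0.0 Fy 0.9 Fz 0.1 |w 0.0003 rot [-1.7981e+02  7.0000e-02 -8.5620e+01] M [-0.03  0.13  0.03]
t 16.2 pos [ 0.556 -0.049  0.023] rot [-179.807    0.071  -85.616] F [-0.902 -0.048  0.093] w 0.0002759551817531551
shift units [-0.476  0.035  0.63 ] turn units [-0.024  0.009  0.01 ]
```

Fingers shut. Lowering, then approaching the end face.

Call:
apply_moves(
  targets=[
    [[0,0.03,0.3],[-0.02,0,0],0],
    [[0,0,0.25],[0,0,0],0],
    [[0,0,0.05],[0,0,0],0],
    [[-0.2,0,0],[0,0,0],0],
    [[-0.1,0,0],[0,0,0],0],
  ],
)

```text
time_s: 16.7
tcp_pos: [0.5545, -0.0361, -0.0016]
eef_rot: [-179.9, 0.1, -85.6]
contact_force: [0.1, 0.5, 0.8]
gripper_width: 0.0002
```

```bash
python3 -c "
from h import *
st()"
```

```text
t 16.70 standx heel -0.1025 tip 0.0595 y -0.0008 z -0.0016 | Fx 0.5 Fy -0.1 Fz 0.8 |w 0.0002 rot [-1.7993e+02  6.0000e-02 -8.5630e+01] M [ 0.02 -0.02 -0.01]
```

Call:
apply_moves(
  targets=[
    [[-0.1,0,0],[0,0,0],0],
    [[-0.1,0,0],[0,0,0],0],
    [[-0.1,0,0],[0,0,0],0],
  ],
)

```text
time_s: 17.0
tcp_pos: [0.5541, -0.0226, -0.0006]
eef_rot: [-179.8, 0.1, -85.6]
contact_force: [-0.3, -4.9, -4.1]
gripper_width: 0.0006
```

Call:
apply_moves(
  targets=[
    [[-0.1,0,0],[0,0,0],0],
    [[-0.1,0,0],[0,0,0],0],
  ],
)

```text
time_s: 17.2
tcp_pos: [0.5526, -0.0152, -0.0006]
eef_rot: [-179.9, -0.0, -85.6]
contact_force: [0.1, -6.1, -0.9]
gripper_width: 0.0002
```

```bash
python3 -c "
from h import *
st()"
```

```text
t 17.20 standx heel -0.0815 tip 0.0805 y -0.0005 z -0.0006 | Fx -6.1 Fy 0.4 Fz -0.9 |w 0.0002 rot [-1.7994e+02 -2.0000e-02 -8.5570e+01] M [-2.16 -0.32 -0.07]
```

Call:
apply_moves(
  targets=[
    [[-0.06,0,0],[0,0,0],0],
    [[-0.06,0,0],[0,0,0],0],
  ],
)

```text
time_s: 17.4
tcp_pos: [0.5516, -0.0112, -0.0005]
eef_rot: [180.0, -0.1, -85.6]
contact_force: [0.7, -5.4, -1.3]
gripper_width: 0.0005
```

Call:
apply_moves(
  targets=[
    [[-0.04,0,0],[0,0,0],0],
    [[-0.04,0,0],[0,0,0],0],
  ],
)

```text
time_s: 17.6
tcp_pos: [0.5508, -0.0089, -0.0005]
eef_rot: [179.9, -0.2, -85.6]
contact_force: [1.0, -5.2, -1.4]
gripper_width: 0.0003
```

Run:
```python
from h import *
from plant import r
st()
b=r.capture("scene");np.savez("scene9.npz",**b)
cv2.imwrite("pics/c9.png",cv2.resize(b["img"][150:300,320:510],None,fx=4,fy=4,interpolation=cv2.INTER_CUBIC))
```

```text
t 17.60 standx heel -0.0751 tip 0.0869 y 0.0008 z -0.0005 | Fx -5.3 Fy -0.6 Fz -1.4 |w 0.0003 rot [179.93  -0.19 -85.57] M [-1.97 -0.42 -0.01]
```

View pics/c9.png

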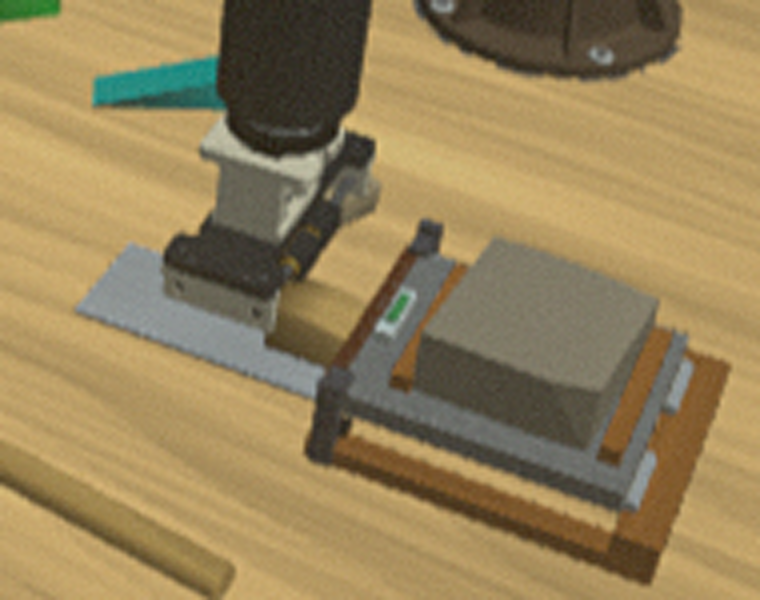

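Call:
apply_moves(
  targets=[
    [[-0.03,0,0],[0,0,0],0],
    [[-0.03,0,0],[0,0,0],0],
    [[-0.03,0,0],[0,0,0],0],
  ],
)

```text
time_s: 17.95
tcp_pos: [0.5499, -0.0066, -0.0005]
eef_rot: [179.9, -0.3, -85.6]
contact_force: [0.8, -4.4, -0.6]
gripper_width: 0.0005
```

Call:
apply_moves(
  targets=[
    [[-0.03,0,0],[0,0,0],0],
    [[-0.03,0,0],[0,0,0],0],
  ],
)

```text
time_s: 18.15
tcp_pos: [0.5494, -0.0051, -0.0004]
eef_rot: [179.8, -0.4, -85.6]
contact_force: [0.5, -5.3, -1.6]
gripper_width: 0.0006
```

Call:
apply_moves(
  targets=[
    [[-0.03,0,0],[0,0,0],0],
    [[-0.03,0,0],[0,0,0],0],
  ],
)

```text
time_s: 18.35
tcp_pos: [0.5488, -0.0037, -0.0004]
eef_rot: [179.8, -0.4, -85.6]
contact_force: [0.7, -5.0, -1.1]
gripper_width: 0.0003
```

Call:
apply_moves(
  targets=[
    [[-0.03,0,0],[0,0.03,0],0],
    [[-0.03,0,0],[0,0,0],0],
  ],
)

```text
time_s: 18.55
tcp_pos: [0.5483, -0.0023, -0.0003]
eef_rot: [179.7, -0.7, -85.7]
contact_force: [0.9, -4.6, -1.0]
gripper_width: 0.0004
```

Call:
apply_moves(
  targets=[
    [[-0.03,0,0],[0,0,0],0],
    [[-0.03,0,0],[0,0,0],0],
  ],
)

```text
time_s: 18.75
tcp_pos: [0.5478, -0.0015, -0.0003]
eef_rot: [179.7, -0.9, -85.7]
contact_force: [3.9, -12.8, -2.8]
gripper_width: 0.0005
```

Call:
apply_moves(
  targets=[
    [[-0.03,0,0],[0,0,0],0],
    [[-0.03,0,0],[0,0,0],0],
  ],
)

```text
time_s: 18.95
tcp_pos: [0.5477, -0.0016, -0.0003]
eef_rot: [179.6, -1.0, -85.7]
contact_force: [3.6, -11.8, -1.9]
gripper_width: 0.0002
```

```bash
python3 -c "
from h import *
st()"
```

```text
t 18.95 standx heel -0.0675 tip 0.0945 y 0.0034 z -0.0003 | Fx -12.0 Fy -2.7 Fz -1.9 |w 0.0002 rot [179.62  -1.02 -85.68] M [-3.96 -1.5   0.01]
```

Call:
apply_moves(
  targets=[
    [[-0.04,-0.015,0],[0,0,0],0],
    [[-0.04,0,0],[0,0,0],0],
  ],
)

```text
time_s: 19.15
tcp_pos: [0.5476, -0.0016, -0.0002]
eef_rot: [179.5, -1.2, -85.7]
contact_force: [5.3, -13.1, -3.6]
gripper_width: 0.0
```

```bash
python3 -c "
from h import *
st()"
```

```text
t 19.15 standx heel -0.0676 tip 0.0944 y 0.0035 z -0.0002 | Fx -13.5 Fy -4.3 Fz -3.6 |w 0.0000 rot [179.5   -1.23 -85.71] M [-4.77 -1.84 -0.  ]
```

Call:
apply_moves(
  targets=[
    [[0.1,0,0],[0,0,0],0],
    [[0.05,0,0],[0,0,0],0],
    [[0,0,0],[0,0,0],0],
  ],
)

```text
time_s: 19.45
tcp_pos: [0.5484, -0.0077, 0.0002]
eef_rot: [179.6, -1.2, -85.7]
contact_force: [-0.5, 0.6, 0.4]
gripper_width: 0.0007
```

Run:
```python
from h import *
from plant import r
st()
p=O-.074*U
delta([p[0],p[1],-.001],[180,0,-85.7])
b=r.capture("scene");np.savez("scene10.npz",**b)
cv2.imwrite("pics/c10.png",cv2.resize(b["img"][150:300,320:510],None,fx=4,fy=4,interpolation=cv2.INTER_CUBIC))
```

```text
t 19.45 standx heel -0.0737 tip 0.0883 y 0.0032 z 0.0002 | Fx 0.7 Fy 0.5 Fz 0.4 |w 0.0007 rot [179.55  -1.2  -85.74] M [ 0.07 -0.09  0.02]
t 19.45 pos [ 0.548 -0.008  0.   ] rot [179.553  -1.203 -85.74 ] F [-0.541  0.645  0.377] w 0.000731975973884101
shift units [ 0.008 -0.08   0.03 ] turn units [ 0.056 -0.15  -0.006]
```

View pics/c10.png

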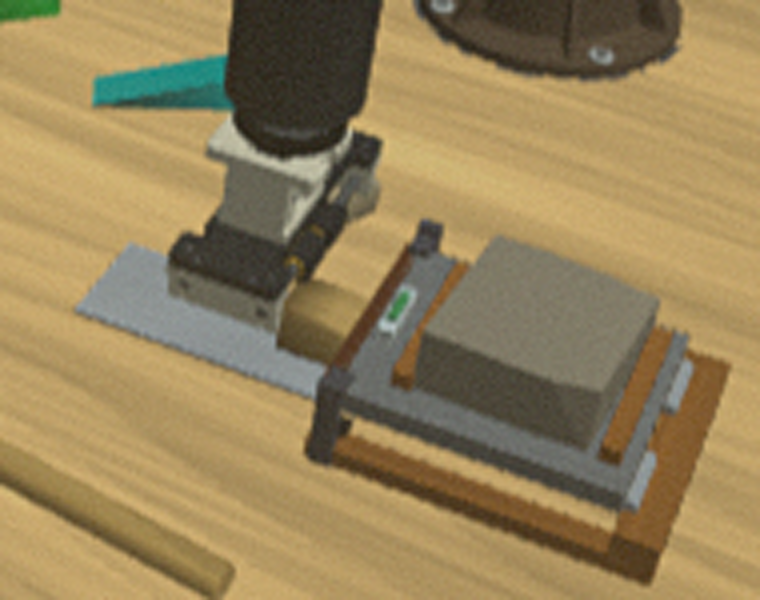

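Call:
apply_moves(
  targets=[
    [[0,-0.07,0.02],[0.056,-0.15,0],0],
    [[0,-0.03,0],[0,0,0],0],
    [[-0.08,0,0],[0,0,0],0],
  ],
)

```text
time_s: 19.8
tcp_pos: [0.5525, -0.0032, -0.0003]
eef_rot: [-180.0, 0.0, -85.7]
contact_force: [-0.2, -1.2, -0.6]
gripper_width: -0.0
```

Run:
```python
from h import *
st()
```

```text
t 19.80 standx heel -0.0695 tip 0.0925 y -0.0013 z -0.0003 | Fx -1.2 Fy 0.3 Fz -0.6 |w -0.0000 rot [-1.7995e+02  4.0000e-02 -8.5730e+01] M [0.01 0.08 0.01]
```

Call:
apply_moves(
  targets=[
    [[-0.04,0,0],[0,0,0],0],
    [[-0.04,0,0],[0,0,0],0],
  ],
)

```text
time_s: 20.0
tcp_pos: [0.5523, -0.0004, -0.0003]
eef_rot: [-180.0, -0.1, -85.7]
contact_force: [5.9, -17.5, -3.4]
gripper_width: 0.0004
```

Call:
apply_moves(
  targets=[
    [[-0.05,0,0],[0,0,0],0],
  ],
)

```text
time_s: 20.1
tcp_pos: [0.5522, -0.0003, -0.0002]
eef_rot: [180.0, -0.3, -85.6]
contact_force: [6.4, -21.6, -3.2]
gripper_width: 0.0004
```

Run:
```python
from h import *
st()
```

```text
t 20.10 standx heel -0.0666 tip 0.0954 y -0.0012 z -0.0002 | Fx -22.0 Fy -4.7 Fz -3.2 |w 0.0004 rot [179.96  -0.26 -85.63] M [-7.78 -2.57 -0.15]
```

A push of about 22 N was reached against the hooks. Backing off straight and raising the tool.

Call:
apply_moves(
  targets=[
    [[0.15,0,0],[0,0,0],0],
    [[0.5,0,0],[0,0,0],0],
    [[0.5,0,-0.3],[0,0,0],0],
    [[0.5,0,-0.6],[0,0,0],0],
    [[0.3,0,-0.8],[0,0,0],0],
  ],
)

```text
time_s: 20.6
tcp_pos: [0.5546, -0.079, 0.0653]
eef_rot: [179.4, -0.4, -85.4]
contact_force: [1.4, -0.7, -0.7]
gripper_width: 0.0006
```

Call:
apply_moves(
  targets=[
    [[0.7,0,-0.5],[0,0,0],0],
    [[0.7,0,-0.5],[0,0,0],0],
    [[0,0,0],[0,0,0],0],
  ],
)

```text
time_s: 20.9
tcp_pos: [0.562, -0.1368, 0.112]
eef_rot: [179.7, -0.4, -85.4]
contact_force: [0.3, 0.4, 0.1]
gripper_width: 0.0003
```

Run:
```python
from h import *
from plant import r
np.set_printoptions(precision=4,suppress=True)
st()
b=r.capture("scene");a=r.capture("side");np.savez("scene11.npz",**b);np.savez("side11.npz",**a)
cv2.imwrite("pics/c11.png",cv2.resize(b["img"][150:300,320:510],None,fx=4,fy=4,interpolation=cv2.INTER_CUBIC))
cv2.imwrite("pics/s11.png",cv2.resize(a["img"][120:260,230:410],None,fx=4.4,fy=4.2,interpolation=cv2.INTER_CUBIC))
# board tilt from depth: stone top plane compare start/now
for n in("scene0.npz","scene11.npz"):
    c=load(n);V,Uu=np.mgrid[0:400,0:640];P=zp(c,Uu.ravel(),V.ravel())
    m=(P[:,0]>.48)&(P[:,0]<.6)&(P[:,1]>.11)&(P[:,1]<.24)&(P[:,2]>.075)&(P[:,2]<.13);Q=P[m]
    X=(Q[:,:2]-O)@U
    for k in range(3):
        A=np.c_[Q[:,:2]-Q[:,:2].mean(0),np.ones(len(Q))];s,_,_,_=np.linalg.lstsq(A,Q[:,2],rcond=None);e=Q[:,2]-A@s;Q=Q[abs(e)<.003]
    print(n,len(Q),"slope along stand x",s[:2]@U,"y",s[:2]@N,s[2])
    h0=cv2.cvtColor(c["img"],cv2.COLOR_BGR2HSV).reshape(-1,3)
```

```text
t 20.90 standx heel -0.2035 tip -0.0415 y -0.0007 z 0.1120 | Fx 0.4 Fy -0.3 Fz 0.1 |w 0.0003 rot [179.74  -0.45 -85.36] M [ 0.07 -0.1   0.  ]
scene0.npz 856 slope along stand x 0.056206125059068794 y 0.0015474266502709829 0.09543496572078915
scene11.npz 895 slope along stand x -0.0047265753724673705 y 0.009552689203586798 0.10238052906661906
```

View pics/c11.png

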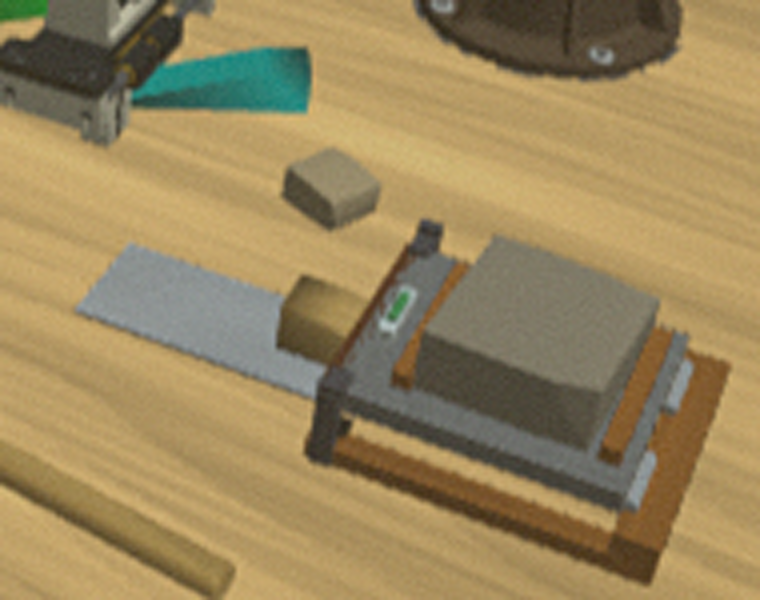

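View pics/s11.png

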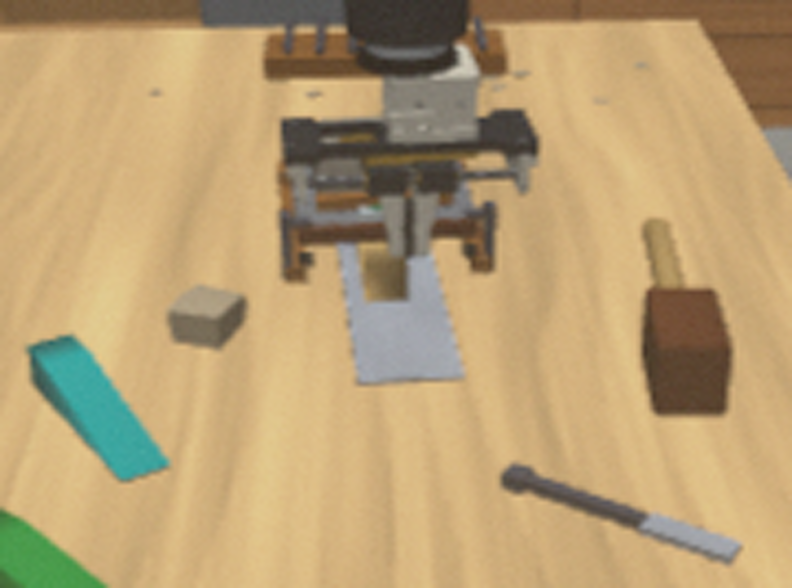

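Run:
```python
from h import *
from plant import r
np.set_printoptions(precision=4,suppress=True)
b=load("scene11.npz");V,Uu=np.mgrid[0:400,0:640];P=zp(b,Uu.ravel(),V.ravel())
m=(P[:,0]>.5)&(P[:,0]<.6)&(P[:,1]>-.03)&(P[:,1]<.06)&(P[:,2]>.042)&(P[:,2]<.05)
Q=P[m];d=Q[:,:2]-O;print(len(Q),"heel top: stand x",np.percentile(d@U,[3,97]),"y",np.percentile(d@N,[3,50,97]),"z",np.median(Q[:,2]))
st();print(r.close_job());st()
```

```text
101 heel top: stand x [-0.0537 -0.0138] y [-0.0145  0.0032  0.0244] z 0.04339533530711992
t 21.00 standx heel -0.2014 tip -0.0394 y 0.0010 z 0.1092 | Fx -0.1 Fy 0.6 Fz -0.0 |w -0.0001 rot [179.51  -0.38 -85.36] M [0.04 0.04 0.01]
the job is handed in; nothing more can be done
None
the job is handed in; nothing more can be done
```

I slid the wooden wedge in under the middle of the board's free edge along the plate. I gripped it by the heel until the board was mostly up, let go, then pushed the end face with shut fingers until the board met its hooks. The last push read about 22 N. I then backed the arm clear and handed the job in at 21 s; it reports no verdict.

**Checks that agree**
- **Wedge position:** the thin end is about 120 mm in, from arm position. That is close to the 122 mm I worked out for a level board on the 4.7 mm plate height I felt. The heel is 3 to 8 mm off the middle line, and its top is at about 43 mm, as it should be for a wedge lying flat on the plate.
- **Hooks reached:** the push force jumped from 5 to 12–13 N, then to 22 N, with under 1 mm of further travel.
- **Bystanders:** the mallet, chisel and offcut look undisturbed in the last pictures.

**What disagreed or was not confirmed**
- **Fingertip length:** the cameras show the fingertips about 16 mm behind the reported tool point, while `nose_length` says 17 mm ahead of it. My first grip closed on air above the wedge because of this; I then worked from the measured value.
- **Levelness:** the depth on the rough stone top gave a tilt change of 0.061 rad against the expected 0.075. I put the gap down to noise and the rough stone, so levelness rests mainly on the hook contact.
- **Push direction:** the final push had about 5 to 6 N of sideways force with it.
- **Snugness after release:** I could not measure how hard the wedge bears on the board once let go. I estimate about 20 N from the push force and the stated friction.

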